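# Load the sample carrier into the microscope stage

## Task

Load the sample carrier with the finger rib from the white tray into the microscope: lay it flat on the stage in front of the pocket, slide it nose first under the overhanging lips, past the spring plunger, until it is fully home against the end stop. Then swing the swivel clip all the way shut behind its tail and let go. The stage is delicate: never push or press on the microscope with more than about 20 N, by hand or through the carrier, and leave the other things on the bench where they are.

Things in the scene. Friction and masses are not known exactly. Their poses are not given: they have to be found in the camera images.
- carrier_grip (a point): Centre of the finger rib of the sample carrier (loose, 0.11 to 0.23 kg): bare metal plate 110 long (x) x 60 wide x 6 mm with one upright rib. Rib 40 long (x) x 10 thick (y), top 50 mm above the plate's underside; this point is half-way up it, 28 mm above the underside, 30 ahead of the tail edge. x points tail to nose, z up. Starts flat on the tray, nose roughly to +y
- carrier_nose (a point): Middle of the carrier's front edge, half-way through its 6 mm thickness: 80 mm ahead of and 25 mm below the rib centre. Same axes: x out of the nose, z up. The nose corners are rounded to 10 mm; a round sample window lies in the nose half
- mouth (a point): Middle of the pocket's mouth on the microscope stage, 3 mm above the stage surface, 45 mm before the stop, same axes. Before it the side blocks flare for 12 mm more, opening from 62 to 70 mm, and the lips turn up for 8 mm. Before that the stage is bare for 80 mm. The stage surface is level, about 135 mm above the bench, 170 mm wide; it does not move
- stop (a point): Middle of the end stop's face inside the pocket, 3 mm above the stage: carrier_nose comes here when fully home. x = direction of sliding in (roughly world +y), z up. The groove is 62 mm wide between two side blocks; lips 5 mm thick, underside 7.6 mm above the stage, overhang each side by 6 mm and the end by 10 mm. Turret and head hang 35 mm beyond this point and further, 55 mm above the stage and higher
- plunger_tip (a point): Spring plunger in the side block on the -y side of the groove, 26 mm before the stop: a round steel head standing 3.5 mm into the groove. It yields sideways at 3 to 8 N and presses the carrier to the +y side, so that from there on the carrier drags: sliding it takes a steady 5 to 10 N. The end stop is rigid: there the push rises sharply above that drag
- clip (a joint): Swivel clip, angle about its upright pivot, counter-clockwise from above: 0 = open (arm points away from the pocket, along -x of the stop's axes), 1.57 = shut at its limit (arm across behind the carrier's tail, along -y). Starts at 0 to 0.2; slight friction (about 1 N at the pin), stays where left. Shut, it clears a fully home carrier's tail by 1.5 mm; otherwise it strikes the tail
- clip_pin (a point): Middle of the clip's upright steel pin, 10 mm across, 36 mm high (7 to 43 mm above the stage, this point 30 mm above it), 40 mm from the pivot. The pivot lies 117.5 mm before the stop and 56 mm to its +y side (stop's axes). The arm below the pin is 12 mm wide, from 1 to 7 mm above the stage
- end_stop: The aluminium end block of the pocket, 12 x 90 x 12.6 mm with its lip; origin under the middle of its stop face, on the stage surface
- microscope: White upright microscope with a black stage, fixed to the bench, 250 x 190 mm foot, 400 mm high. Origin on the bench under the optical axis; x = direction of sliding in; the stop lies 75 mm before the optical axis
- tray: White lab tray 220 x 300 x 14 mm with a low rim, fixed to the bench; its floor is 4 mm above the bench. Origin at the centre of its underside
- dish: Bystander, to be left alone: closed round glass dish, 64 mm across, 16 mm high, on the tray; origin at the centre of its underside.
- blank: Bystander, to be left alone: flat metal plate 75 x 50 x 6 mm with no rib, on the tray (not the carrier); origin at the centre of its underside.
- puck: Bystander, to be left alone: steel disc 38 mm across, 18 mm high, on the bench; origin at the centre of its underside.
- oil: Bystander, to be left alone: small brown dropper bottle, 28 mm across, 62 mm high, on the bench; origin at the centre of its underside.
- slidebox: Bystander, to be left alone: grey box 85 x 55 x 30 mm on the bench; origin at the centre of its underside.
- tweezers: Bystander, to be left alone: steel tweezers 110 mm long lying on the bench; origin at the centre of its underside.
- beaker: Bystander, to be left alone: glass beaker 68 mm across, 85 mm high, on the bench; origin at the centre of its underside.
- lens_case: Bystander, to be left alone: grey round case 38 mm across, 50 mm high, on the bench; origin at the centre of its underside.
Not all that is in view belongs to the job. What is shaped like the part that bears carrier_grip but pink or yellow is not meant.

How it is judged:
On the way, in this order (a step that is already met when the one before it is completed fails the run):
1. the carrier is fully home in the pocket while the clip is still open (x of carrier_nose in the frame of stop between -0.002 and 0.002 m and y of carrier_nose in the frame of stop between -0.004 and 0.004 m and z of carrier_nose in the frame of stop between -0.003 and 0.003 m and angle between the x axis of carrier_nose and the x axis of stop, either way round below 0.06 rad and value of joint clip below 0.8 rad), for 0.2 s.
2. the clip is shut behind the carrier (value of joint clip above 1.45 rad), for 0.2 s.
At the end, for the whole second after the job is handed in: The carrier lies flat in the pocket, its front edge within 2 mm of the end stop, within 4 mm of the pocket's middle line and square to within 0.06 rad, at rest and released, with the swivel clip shut (angle above 1.45 rad) (x of carrier_nose in the frame of stop between -0.002 and 0.002 m and y of carrier_nose in the frame of stop between -0.004 and 0.004 m and z of carrier_nose in the frame of stop between -0.003 and 0.003 m and angle between the x axis of carrier_nose and the x axis of stop, either way round below 0.06 rad and value of joint clip above 1.45 rad and linear speed of carrier below 0.02 m/s); the robot touches nothing.
It fails at once if the carrier is driven against the end stop with more than 25 N (contact force between carrier and end_stop above 25 N).
It fails at once if the carrier bears on the microscope with more than 45 N in all, summed over its contacts (stage, lips, sides, plunger, stop) (contact force between carrier and microscope above 45 N).
It fails at once if the robot presses on the microscope with more than 25 N (contact force between any of the fingers, the arm and microscope above 25 N).
It fails at once if another thing on the bench is moved more than 30 mm (distance of any of dish, blank, puck, oil, slidebox, tweezers, beaker, lens_case from where it was at the start of the episode above 0.03 m).
It also fails if it takes over 72 s, if anything falls off the work surface, if the arm or the gripper's body presses on something with over 40 N, if the wrist force passes 120 N, or if a joint passes its speed limit or range.

## Robot

A 7-joint arm with a two-finger parallel gripper is mounted at the origin on the work surface. World frame = base frame: x ahead of the robot, y to its left, z up, the work surface at z = 0. Lengths are in m, angles in rad, forces in N, time in s.
With the tool pointing down it reaches from about 0.4 to 0.85 m from the base axis. Payload 4.5 kg.
Tool frame: the origin (TCP) lies midway between the tips of the shut fingers; the grasp point (between the pads) lies 19 mm behind it; z points along the fingers, y is the direction in which the jaws open and shut (so a half turn about z gives the same grasp; the last joint's range is limited). The gripper opens to 88 mm and grips with 3 to 60 N. Pads are 18 mm wide; open, the fingers measure 123 mm over their backs; the gripper's body (75 mm by 187 mm) begins 45 mm behind the grasp point.
Start: joints at [-1.068, 0.689, -0.195, 1.565, 0.157, 0.902, -0.215], TCP at [0.282, 0.558, 0.239] pointing down, gripper open.
Joint ranges: [-3.01, 3.01], [-0.46, 2.08], [-1.47, 1.51], [0.13, 2.56], [-1, 4.14], [0.04, 2.09], [-2.66, 2.66]. Speed limits (rad/s): [2.57, 2.57, 3.14, 3.14, 3.14, 3.14, 3.14].

## Interface

Orientations are given as a unit quaternion [x, y, z, w].
In Python, from plant import r gives the robot as it stands. The module is installed in compiled form; this text tells all that it offers.
- The arm moves only by the tool carry_out, never from a script. Its argument "commands" is a list of rows, each a list of 6 numbers: the shift along the tool's x, y, z in m, then the turn, a rotation vector about the tool's x, y, z in degrees. In form: [[dx, dy, dz, wx, wy, wz], ...]. A call has 1 to 12 rows; each row is the pose to reach, as a shift and turn from the pose commanded when the call began, along the tool's axes at that moment; what a row does not reach only later rows make up. A row lasts 1/10 s, in which the tool goes at most 50 mm and 8.59 degrees, less where a joint would pass 70% of its speed; a pose out of reach is approached as far as the arm can. A call with a gripper value outside its range is refused whole. "fingers" is the closure in counts, from 0 (fully open) to 255 (shut), set as the call begins (left out, the last holds). The fingers move at their own pace and stop on an object; "grip_force" is the grip in N (left out, the last holds). Time passes only in rows, so rows that repeat a pose let the fingers close. It gives the time, the measured TCP pose, the force and the opening at its end, in the units of the state.
- r.get_state(): the state, without advancing time (a new reading comes with each control period).
- r.snapshot(name): name is "side" or "top" or "wrist"; returns a dict with "img" (400x640x3 uint8, blue, green, red), "intrinsics" (3x3 intrinsics, pixels), "extrinsics" (4x4, takes a point from camera to world coordinates); the wrist camera has in their place "tool_from_camera" (4x4, takes a point from camera to tool coordinates, whose origin is the TCP and whose axes are the flange's). Camera axes: x right, y down, z forward; pixel columns grow to the right and rows downward; lengths in m; the calibration is good to about 2 mm. The wrist camera is an equidistant fisheye: a pixel r from the principal point sees the ray r / f radians off the axis. A picture is of the moment at which its call begins: read the wrist's pose just before it. There is no depth.
- r.finish_job(): hands the job in, once; it reports no verdict.
Trained networks look in a picture, given as the dict that the camera call returned (one of the last four; its "shot" number tells which), for a name from the list of things; names that differ only in an ending like _2 or _b are one class to them, and where a whole thing is asked for, a point or a joint stands for the part that bears it (a point fixed in the world has none). Each returns a list of dicts, best first, with "p" (0 to 1); they miss things now and then, are a little off and sometimes report something else, mostly with a low value. They report only what shows in the picture. A call takes as long as a camera call. They do not tell look-alikes from the thing itself.
- r.spot_in(picture, label): "xyz" ([x, y, z] in m, in world coordinates, good to about 4 mm: the middle of the surface that is visible of it).
- r.spot_point(picture, label): "xyz" ([x, y, z] in m, in world coordinates, good to about 4 mm: a listed point, or the origin of a listed thing).
The state is a dict: "clock": time; "q": joint angles; "qd": joint speeds; "joint_torque": joint torques, N m; "tool_pos": TCP position; "eef_rot": TCP orientation; "contact_force": force on the tool from outside, world axes, zero at the start; "moment": the same for the moment, N m; "opening": opening from 0.0 (shut) to 1.0 (fully open).
Only numpy, scipy, OpenCV 4.12 (cv2) and the standard library are available. Lean on these libraries where they do the work, as an engineer would, in place of code of your own. Each camera call takes 0.05 s, during which the arm holds its last target.

## Working session

There is one attempt and no reset: what is moved stays moved. The work goes in short steps, Python scripts to look and compute and a tool call to move; the robot and the scene stay as the last step left them, time stands still between calls to the robot, and variables do not carry over. Pictures are saved under pics/ and viewed, and the job is handed in when it is done.

Besides the shell and the picture viewer there is one more tool, called after "Emit:" in YAML: its name, and indented under it one key for each argument. carry_out: Moves the arm, as the interface text tells. Its arguments: {"type":"object","properties":{"commands":{"type":"array","items":{"type":"array","items":{"type":"number"}}},"fingers":{"type":"number"},"grip_force":{"type":"number"}},"required":["commands"]}

```bash
mkdir -p pics
python3 - <<'E'
from plant import r
import cv2,numpy as np
s=r.get_state();print({k:np.round(v,4).tolist() for k,v in s.items()})
for n in ["top","side","wrist"]:
    p=r.snapshot(n);cv2.imwrite(f"pics/a_{n}.png",p["img"])
    print(n,np.round(p["intrinsics"],1).tolist(),np.round(p.get("extrinsics",p.get("tool_from_camera")),4).tolist())
    for l in ["carrier_grip","carrier_nose","mouth","stop","plunger_tip","clip_pin","end_stop","microscope"]:
        d=r.spot_point(p,l)
        print(l,[(round(x["p"],2),np.round(x["xyz"],4).tolist()) for x in d[:3]])
print(r.get_state()["clock"])
E
```

```text
{'clock': 0.0, 'q': [-1.0682, 0.69, -0.1945, 1.5663, 0.1573, 0.9025, -0.2151], 'qd': [-0.0006, -0.0015, 0.0012, -0.0005, 0.0003, 0.0003, -0.0013], 'joint_torque': [0.0007, -52.7557, -1.2667, -15.3431, -0.0526, 0.0063, 0.0002], 'tool_pos': [0.2821, 0.557, 0.2379], 'eef_rot': [0.2322, 0.9727, -0.0009, -0.0002], 'contact_force': [0.0247, 0.1231, 0.2477], 'moment': [0.0739, 0.0251, -0.0512], 'opening': 0.9977}
top [[519.6, 0.0, 317.2], [0.0, 519.6, 203.5], [0.0, 0.0, 1.0]] [[0.0235, -0.995, 0.0974, 0.3863], [-0.9997, -0.0235, 0.001, -0.1075], [0.0013, -0.0974, -0.9952, 1.4683], [0.0, 0.0, 0.0, 1.0]]
carrier_grip [(0.95, [0.5439, -0.1956, 0.0302]), (0.77, [0.2795, -0.2845, 0.0254]), (0.67, [0.4492, -0.5137, 0.0304])]
carrier_nose [(0.95, [0.5154, -0.1255, 0.0109]), (0.89, [0.29, -0.2074, 0.0032]), (0.86, [0.3711, 0.2328, 0.0028])]
mouth [(0.91, [0.5894, 0.137, 0.1369])]
stop [(0.58, [0.5888, 0.188, 0.1379])]
plunger_tip [(0.25, [0.7381, -0.3124, -0.0018])]
clip_pin [(0.46, [0.5462, 0.0203, 0.1683])]
end_stop [(0.54, [0.5856, 0.1848, 0.1359])]
microscope [(0.83, [0.5793, 0.2549, 0.001]), (
[... 596 characters left out ...]
24, 0.1411])]
plunger_tip []
clip_pin [(0.68, [0.5914, 0.1814, 0.1333]), (0.59, [0.5441, 0.0237, 0.1629])]
end_stop [(0.66, [0.5874, 0.1843, 0.1329]), (0.34, [0.6027, -0.3228, 0.004])]
microscope []
wrist [[309.7, 0.0, 319.9], [0.0, 309.7, 198.7], [0.0, 0.0, 1.0]] [[0.0006, -0.9473, -0.3204, 0.0833], [1.0, 0.0005, 0.0006, -0.0013], [-0.0004, -0.3204, 0.9473, -0.1463], [0.0, 0.0, 0.0, 1.0]]
carrier_grip [(0.97, [0.2847, 0.2371, 0.0254]), (0.66, [0.4537, -0.5132, 0.0324]), (0.62, [0.2678, -0.4657, 0.0275])]
carrier_nose [(0.86, [0.365, 0.2303, 0.0038]), (0.59, [0.3478, -0.4491, 0.0009])]
mouth []
stop []
plunger_tip []
clip_pin []
end_stop []
microscope [(0.98, [0.5825, 0.2574, -0.0017])]
1.35
```

View pics/a_top.png

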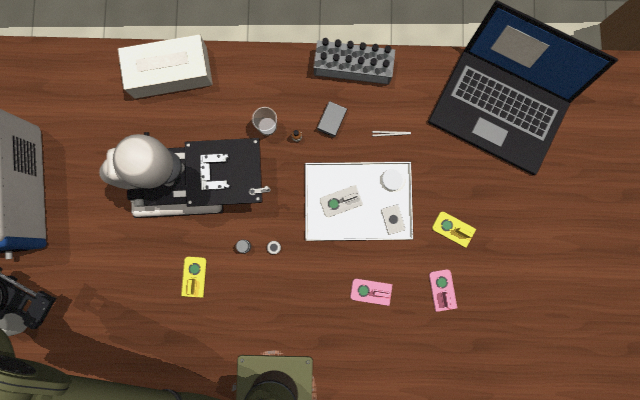

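View pics/a_side.png

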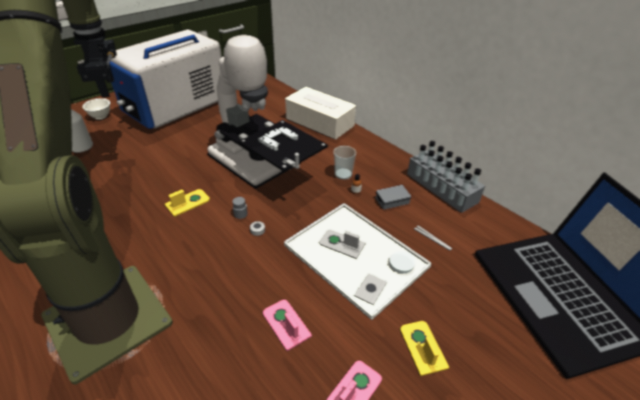

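```bash
cat > h.py <<'E'
from plant import r
import numpy as np, cv2
from scipy.spatial.transform import Rotation as R
def rows(wps, p0=None, q0=None, n=None):
    """wps: list of (pos, yaw_deg of tool x) -> rows rel. to current pose"""
    s=r.get_state(); p=np.array(s["tool_pos"] if p0 is None else p0); R0=R.from_quat(s["eef_rot"] if q0 is None else q0)
    for pos,yaw in wps:
        Rt=R.from_euler('z',yaw,degrees=True)*R.from_euler('x',180,degrees=True)
        d=R0.inv().apply(np.array(pos)-p); w=(R0.inv()*Rt).as_rotvec(degrees=True)
        print([round(x,4) for x in d]+[round(x,2) for x in w])
def st():
    s=r.get_state(); Rm=R.from_quat(s["eef_rot"]).as_matrix()
    print("t",round(s["clock"],2),"pos",np.round(s["tool_pos"],4),"yaw",round(np.degrees(np.arctan2(Rm[1,0],Rm[0,0])),2),"tilt z",np.round(Rm[:,2],4),"F",np.round(s["contact_force"],1),"M",np.round(s["moment"],2),"open",round(s["opening"],3),"q",np.round(s["q"],2))
    return s
def wcam(s,p):
    T=np.eye(4);T[:3,:3]=R.from_quat(s["eef_rot"]).as_matrix();T[:3,3]=s["tool_pos"];return T@p["tool_from_camera"]
def ray(K,T,uv,fish):
    x=(uv[0]-K[0,2])/K[0,0];y=(uv[1]-K[1,2])/K[1,1]
    if fish:
        t=np.hypot(x,y);k=np.sin(t)/t if t>1e-9 else 1;d=np.array([x*k,y*k,np.cos(t)])
    else: d=np.array([x,y,1.])
    return T[:3,3],T[:3,:3]@d
def onz(K,T,uv,z,fish):
    o,d=ray(K,T,uv,fish);return o+d*(z-o[2])/d[2]
def proj(K,T,X,fish):
    c=T[:3,:3].T@(np.array(X)-T[:3,3])
    if fish:
        rr=np.hypot(c[0],c[1]);t=np.arctan2(rr,c[2]);return np.array([K[0,2]+K[0,0]*t*c[0]/rr,K[1,2]+K[1,1]*t*c[1]/rr])
    return np.array([K[0,2]+K[0,0]*c[0]/c[2],K[1,2]+K[1,1]*c[1]/c[2]])
E
python3 - <<'E'
from h import *
st()
rows([([.27,.33,.30],153),([.38,0,.30],120),([.53,-.17,.27],112)])
E
```

```text
t 1.35 pos [0.2824 0.5576 0.2387] yaw 153.14 tilt z [ 0.e+00  1.e-04 -1.e+00] F [-0.1 -0.2 -0.4] M [ 0.03  0.   -0.01] open 1.001 q [-1.07  0.69 -0.19  1.57  0.16  0.9  -0.22]
[np.float64(-0.0918), np.float64(-0.2087), np.float64(-0.0613), np.float64(0.01), np.float64(-0.0), np.float64(0.14)]
[np.float64(-0.339), np.float64(-0.4533), np.float64(-0.0613), np.float64(0.01), np.float64(-0.01), np.float64(33.14)]
[np.float64(-0.5497), np.float64(-0.5372), np.float64(-0.0314), np.float64(0.01), np.float64(-0.01), np.float64(41.14)]
```

Emit:
carry_out:
  commands:
    - [-0.092,-0.209,-0.061,0,0,0]
    - [-0.092,-0.209,-0.061,0,0,0]
    - [-0.092,-0.209,-0.061,0,0,0]
    - [-0.092,-0.209,-0.061,0,0,0]
    - [-0.092,-0.209,-0.061,0,0,0]
    - [-0.339,-0.453,-0.061,0,0,33]
    - [-0.339,-0.453,-0.061,0,0,33]
    - [-0.339,-0.453,-0.061,0,0,33]
    - [-0.339,-0.453,-0.061,0,0,33]
    - [-0.339,-0.453,-0.061,0,0,33]
    - [-0.339,-0.453,-0.061,0,0,33]
    - [-0.339,-0.453,-0.061,0,0,33]

```text
clock: 2.55
tool_pos: [0.3807, -0.0018, 0.3001]
eef_rot: [0.499, 0.867, 0.0, 0.001]
contact_force: [1.3, 0.7, -0.1]
opening: 0.996
```

Run:
```python
from h import *
st()
rows([([.38,0,.30],120),([.53,-.19,.27],112)])
```

```text
t 2.55 pos [ 0.3807 -0.0018  0.3001] yaw 120.13 tilt z [ 1.4e-03  2.0e-04 -1.0e+00] F [ 1.3  0.7 -0.1] M [-0.02 -0.06 -0.01] open 0.996 q [-0.12  0.28  0.01  2.16 -0.    0.7   0.41]
[np.float64(0.0019), np.float64(0.0003), np.float64(0.0001), np.float64(0.07), np.float64(0.03), np.float64(0.13)]
[np.float64(-0.2377), np.float64(0.0346), np.float64(0.0303), np.float64(0.07), np.float64(0.02), np.float64(8.13)]
```

Emit:
carry_out:
  commands:
    - [-0.238,0.035,0.03,0,0,8]
    - [-0.238,0.035,0.03,0,0,8]
    - [-0.238,0.035,0.03,0,0,8]
    - [-0.238,0.035,0.03,0,0,8]
    - [-0.238,0.035,0.03,0,0,8]
    - [-0.238,0.035,0.03,0,0,8]
    - [-0.238,0.035,0.03,0,0,8]
    - [-0.238,0.035,0.03,0,0,8]

```text
clock: 3.35
tool_pos: [0.5293, -0.1865, 0.2697]
eef_rot: [0.558, 0.83, 0.0, -0.001]
contact_force: [0.6, 0.3, 0.1]
opening: 1.001
```

Run:
```python
from h import *
s=st()
p=r.snapshot("wrist");cv2.imwrite("pics/b_wrist.png",p["img"])
for l in ["carrier_grip","carrier_nose","mouth","stop","clip_pin"]:
    d=r.spot_point(p,l)
    print(l,[(round(x["p"],2),np.round(x["xyz"],4).tolist()) for x in d[:3]])
np.savez("b.npz",T=wcam(s,p),K=p["intrinsics"])
```

```text
t 3.35 pos [ 0.5293 -0.1865  0.2697] yaw 112.22 tilt z [-7.0e-04  1.2e-03 -1.0e+00] F [0.6 0.3 0.1] M [-0.01  0.01  0.02] open 1.001 q [ 0.22  0.56  0.06  1.73 -0.04  0.85  0.69]
carrier_grip [(0.96, [0.279, -0.2907, 0.0264]), (0.64, [0.2659, -0.465, 0.0291]), (0.63, [0.5441, -0.1967, 0.0312])]
carrier_nose [(0.94, [0.3472, -0.4519, 0.0028]), (0.82, [0.5183, -0.1207, 0.0119]), (0.67, [0.4887, -0.442, 0.0066])]
mouth []
stop [(0.73, [0.5377, -0.2217, 0.0018])]
clip_pin []
```

View pics/b_wrist.png

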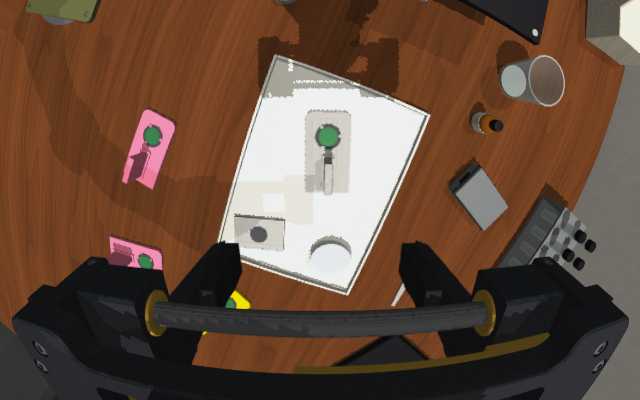

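Run:
```python
import cv2
i=cv2.imread("pics/b_wrist.png")[95:205,285:375]
cv2.imwrite("pics/b_z.png",cv2.resize(i,None,fx=5.4,fy=5.4,interpolation=cv2.INTER_CUBIC))
```

```text
(no output)
```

View pics/b_z.png

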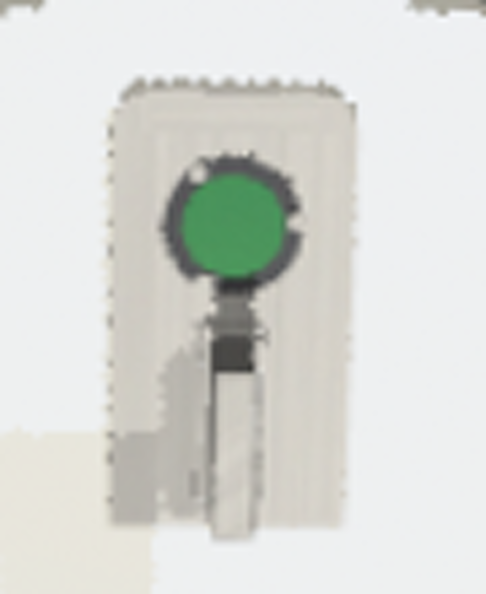

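Run:
```python
from h import *
b=np.load("b.npz");K,T=b["K"],b["T"]
f=lambda u,v,z:onz(K,T,(285+(u+.5)/5.4-.5,95+(v+.5)/5.4-.5),z,True)
# left-of-image edge & right edges
P={n:f(*a) for n,a in dict(tl=(112,525,.010),tr=(342,527,.010),nl=(112,120,.010),nr=(353,120,.010),nose=(233,92,.010),rf=(233,372,.054),rb=(231,538,.054)).items()}
for k,v in P.items():print(k,np.round(v,4))
a=lambda p,q:np.degrees(np.arctan2(*(P[q]-P[p])[[1,0]]))
print("len",np.linalg.norm(P['nose']-(P['tl']+P['tr'])/2),"w",np.linalg.norm(P['tl']-P['tr']),"rib",np.linalg.norm(P['rf']-P['rb']))
print(a('tl','nl'),a('tr','nr'),a('rb','rf'),"tail",a('tl','tr')+90)
print("rib mid",(P['rf']+P['rb'])/2)
mid=(P['tl']+P['tr'])/2; u=P['nose']-mid;u/=np.linalg.norm(u);print("axis",np.degrees(np.arctan2(u[1],u[0])),"grip",mid+.03*u, P['nose']-.08*u)
```

```text
tl [ 0.527  -0.2353  0.01  ]
tr [ 0.5815 -0.2135  0.01  ]
nl [ 0.4893 -0.1402  0.01  ]
nr [ 0.5429 -0.118   0.01  ]
nose [ 0.5136 -0.1229  0.01  ]
rf [ 0.5356 -0.1787  0.054 ]
rb [ 0.55   -0.2144  0.054 ]
len 0.10929940995635952 w 0.05863878472666663 rib 0.03854405072967325
111.64791335702681 111.96133978159149 111.98857661363489 tail 111.75771397568823
rib mid [ 0.54278784 -0.19653095  0.054     ]
axis 111.8086772957868 grip [ 0.54309318 -0.19656447  0.01      ] [ 0.54335346 -0.19721492  0.01      ]
```

Run:
```python
from h import *
rows([([.587,.03,.285],90)])
```

```text
[np.float64(0.1795), np.float64(0.135), np.float64(-0.0149), np.float64(0.03), np.float64(-0.0), np.float64(22.21)]
```

Emit:
carry_out:
  commands:
    - [0.18,0.135,-0.015,0,0,22.2]
    - [0.18,0.135,-0.015,0,0,22.2]
    - [0.18,0.135,-0.015,0,0,22.2]
    - [0.18,0.135,-0.015,0,0,22.2]
    - [0.18,0.135,-0.015,0,0,22.2]
    - [0.18,0.135,-0.015,0,0,22.2]
    - [0.18,0.135,-0.015,0,0,22.2]

```text
clock: 4.35
tool_pos: [0.5868, 0.0298, 0.2847]
eef_rot: [0.707, 0.707, -0.0, 0.0]
contact_force: [0.2, 0.3, 0.1]
opening: 1.002
```

Run:
```python
from h import *
s=st()
p=r.snapshot("wrist");cv2.imwrite("pics/c_wrist.png",p["img"])
for l in ["mouth","stop","clip_pin","plunger_tip","end_stop"]:
    d=r.spot_point(p,l)
    print(l,[(round(x["p"],2),np.round(x["xyz"],4).tolist()) for x in d[:3]])
np.savez("c.npz",T=wcam(s,p),K=p["intrinsics"])
i=p["img"][0:200,220:420]
cv2.imwrite("pics/c_z.png",cv2.resize(i,None,fx=3,fy=3,interpolation=cv2.INTER_CUBIC))
```

```text
t 4.35 pos [0.5868 0.0298 0.2847] yaw 90.01 tilt z [-3.e-04 -7.e-04 -1.e+00] F [0.2 0.3 0.1] M [-0.11  0.06  0.03] open 1.002 q [-0.25  0.59  0.2   1.64 -0.14  0.93  0.  ]
mouth [(0.77, [0.5902, 0.1404, 0.1362]), (0.55, [0.5368, -0.2242, 0.0013])]
stop [(0.76, [0.5885, 0.1832, 0.1352])]
clip_pin [(0.63, [0.5505, 0.0228, 0.1667])]
plunger_tip []
end_stop [(0.84, [0.59, 0.1831, 0.1381])]
```

View pics/c_wrist.png

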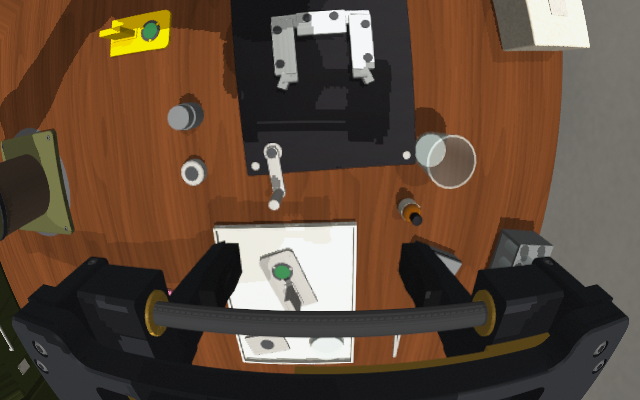

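View pics/c_z.png

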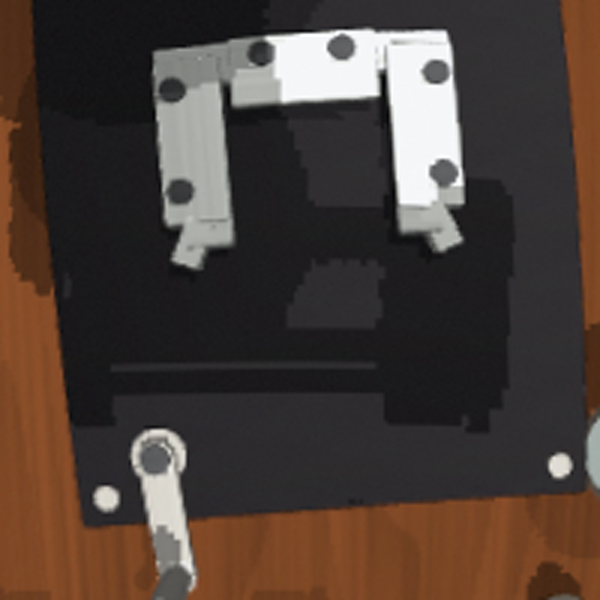

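Run:
```python
import cv2
I=cv2.imread("pics/c_wrist.png")
cv2.imwrite("pics/c_z1.png",cv2.resize(I[0:95,262:384],None,fx=6,fy=6,interpolation=cv2.INTER_CUBIC))
cv2.imwrite("pics/c_z2.png",cv2.resize(I[135:225,235:425],None,fx=4,fy=4,interpolation=cv2.INTER_CUBIC))
```

```text
(no output)
```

View pics/c_z1.png

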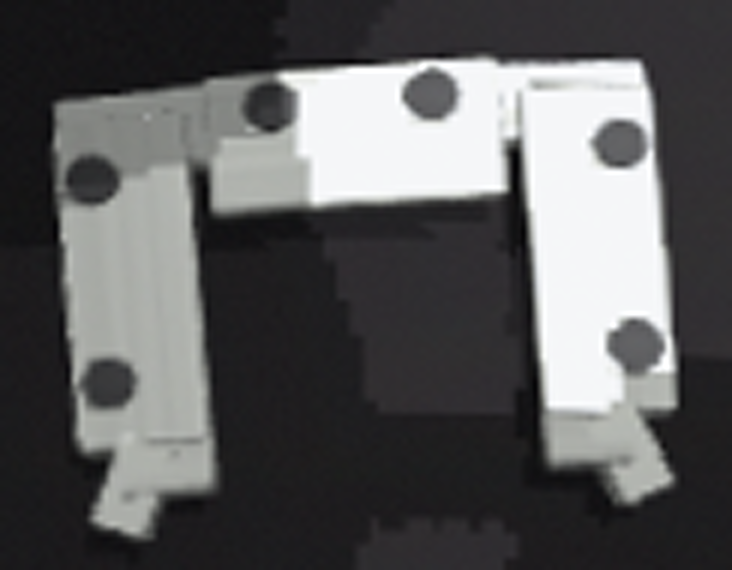

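View pics/c_z2.png

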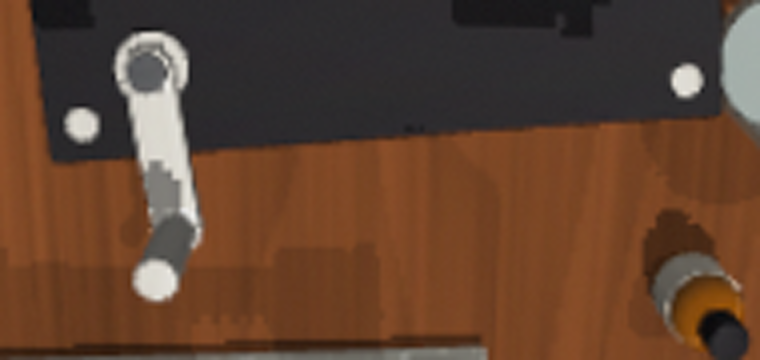

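Run:
```python
from h import *
b=np.load("c.npz");K,T=b["K"],b["T"]
f=lambda u,v,z:onz(K,T,(262+(u+.5)/6-.5,(v+.5)/6-.5),z,True)
g=lambda u,v,z:onz(K,T,(235+(u+.5)/4-.5,135+(v+.5)/4-.5),z,True)
P=dict(l1=f(190,165,.1476),l2=f(207,437,.1476),r1=f(523,90,.1476),r2=f(545,410,.1476),e1=f(212,212,.1426),e2=f(505,190,.1426),
ol1=f(55,103,.1476),ol2=f(78,448,.1476),or1=f(650,85,.1476),or2=f(676,372,.1476),
s1=g(52,162,.135),s2=g(718,116,.135),piv=g(147,70,.144),pin=g(155,280,.178),pinb=g(180,232,.142),corner=f(55,103,.1476))
for k,v in P.items():print(k,np.round(v,4))
a=lambda p,q:round(np.degrees(np.arctan2(*(P[q]-P[p])[[1,0]])),2)
print("left",a('l2','l1'),"right",a('r2','r1'),"oleft",a('ol2','ol1'),"oright",a('or2','or1'),"end",a('e1','e2')+90,"stage",a('s1','s2')+90, "stagew",np.linalg.norm(P['s1']-P['s2']))
for th in [92,93]:
  t=np.radians(th);u=np.array([np.cos(t),np.sin(t)]);n=np.array([-u[1],u[0]])
  o=np.array([.588,.184])
  for k,v in P.items(): print(th,k,np.round([(v[:2]-o)@u,(v[:2]-o)@n],4))
```

```text
l1 [0.5627 0.1782 0.1476]
l2 [0.5653 0.1355 0.1476]
r1 [0.6124 0.1905 0.1476]
r2 [0.6157 0.1399 0.1476]
e1 [0.5657 0.1716 0.1426]
e2 [0.61   0.1753 0.1426]
ol1 [0.5423 0.1892 0.1476]
ol2 [0.5458 0.1343 0.1476]
or1 [0.6316 0.1923 0.1476]
or2 [0.6355 0.1466 0.1476]
s1 [0.5141 0.0369 0.135 ]
s2 [0.6814 0.0493 0.135 ]
piv [0.5408 0.0615 0.144 ]
pin [0.546 0.021 0.178]
pinb [0.547  0.0206 0.142 ]
corner [0.5423 0.1892 0.1476]
left 93.43 right 93.72 oleft 93.73 oright 94.82 end 94.75 stage 94.25 stagew 0.16772263565812884
92 l1 [-0.0049  0.0255]
92 l2 [-0.0477  0.0244]
92 r1 [ 0.0056 -0.0246]
92 r2 [-0.0451 -0.0261]
92 e1 [-0.0116  0.0228]
92 e2 [-0.0095 -0.0217]
92 ol1 [0.0068 0.0455]
92 ol2 [-0.0482  0.0439]
92 or1 [ 0.0068 -0.0439]
92 or2 [-0.039  -0.0461]
92 s1 [-0.1444  0.0789]
92 s2 [-0.1379 -0.0887]
92 piv [-0.1208  0.0515]
92 pin [-0.1614  0.0477]
92 pinb [-0.1618  0.0466]
92 corner [0.0068 0.0455]
93 l1 [-0.0045  0.0256]
93 l2 [-0.0473  0.0252]
93 r1 [ 0.0052 -0.0247]
93 r2 [-0.0455 -0.0253]
93 e1 [-0.0112  0.023 ]
93 e2 [-0.0099 -0.0215]
93 ol1 [0.0076 0.0454]
93 ol2 [-0.0474  0.0447]
93 or1 [ 0.006 -0.044]
93 or2 [-0.0398 -0.0455]
93 s1 [-0.143   0.0814]
93 s2 [-0.1394 -0.0862]
93 piv [-0.1199  0.0536]
93 pin [-0.1605  0.0505]
93 pinb [-0.161   0.0495]
93 corner [0.0076 0.0454]
```

Run:
```python
from h import *
from scipy.optimize import least_squares
P=dict(l1=[0.5627,0.1782],l2=[0.5653,0.1355],r1=[0.6124,0.1905],r2=[0.6157,0.1399],e1=[.5657,.1716],e2=[.61,.1753],ol1=[.5423,.1892],ol2=[.5458,.1343],or1=[.6316,.1923],or2=[.6355,.1466],s1=[.5141,.0369],s2=[.6814,.0493],piv=[.5408,.0615])
M=dict(l1=(None,.025),l2=(-.045,.025),r1=(None,-.025),r2=(-.045,-.025),e1=(-.010,None),e2=(-.010,None),ol1=(None,.045),ol2=(None,.045),or1=(None,-.045),or2=(None,-.045),s1=(-.137,.085),s2=(-.137,-.085),piv=(-.1175,.056))
def loc(p,x):
    u=np.array([np.cos(x[2]),np.sin(x[2])]);n=np.array([-u[1],u[0]]);d=np.array(p)-x[:2];return np.array([d@u,d@n])
def res(x):
    o=[]
    for k in P:
        l=loc(P[k],x)
        for i in(0,1):
            if M[k][i] is not None:o.append((l[i]-M[k][i])*1000)
    return o
s=least_squares(res,[.588,.184,np.radians(94)],loss="soft_l1",x_scale=[.001,.001,.01])
print(s.x,np.degrees(s.x[2]));print(np.round(res(s.x),1))
x=s.x;l=loc([.5465,.0208],x)-np.array([-.1175,.056]);print("clip",np.arctan2(-l[1],-l[0]),np.hypot(*l))
```

```text
[0.58753178 0.18248254 1.64507483] 94.25584482354937
[ 0.1 -0.2  0.7 -0.4  0.4  0.1  0.8  1.2 -0.4  0.2  0.3 -0.2 -2.7 -1.
 -2.8  1.3  0.3 -0.4]
clip 0.07561700605062413 0.040808353480995915
```

Run:
```python
from h import *
rows([([.5453,-.2023,.10],111.9),([.5453,-.2023,.0175],111.9)])
```

```text
[np.float64(-0.2305), np.float64(-0.0408), np.float64(0.1849), np.float64(-0.01), np.float64(0.02), np.float64(-22.09)]
[np.float64(-0.2305), np.float64(-0.0408), np.float64(0.2674), np.float64(-0.01), np.float64(0.02), np.float64(-22.09)]
```

Emit:
carry_out:
  commands:
    - [-0.2305,-0.041,0,0,0,-22.1]
    - [-0.2305,-0.041,0,0,0,-22.1]
    - [-0.2305,-0.041,0,0,0,-22.1]
    - [-0.2305,-0.041,0,0,0,-22.1]
    - [-0.2305,-0.041,0,0,0,-22.1]
    - [-0.2305,-0.041,0.185,0,0,-22.1]
    - [-0.2305,-0.041,0.185,0,0,-22.1]
    - [-0.2305,-0.041,0.185,0,0,-22.1]
    - [-0.2305,-0.041,0.185,0,0,-22.1]
    - [-0.2305,-0.041,0.185,0,0,-22.1]
    - [-0.2305,-0.041,0.185,0,0,-22.1]
  fingers: 120

```text
clock: 5.75
tool_pos: [0.5459, -0.2014, 0.1002]
eef_rot: [0.559, 0.829, -0.0, 0.0]
contact_force: [-0.1, 0.7, 0.3]
opening: 0.528
```

Run:
```python
from h import *
s=st()
p=r.snapshot("wrist");cv2.imwrite("pics/d_wrist.png",p["img"])
rows([([.5453,-.2023,.0175],111.9)])
```

```text
t 5.75 pos [ 0.5459 -0.2014  0.1002] yaw 111.99 tilt z [-1.e-04 -2.e-04 -1.e+00] F [-0.1  0.7  0.3] M [-0.05  0.04 -0.02] open 0.528 q [ 0.25  0.83  0.04  1.82 -0.06  0.5   0.71]
[np.float64(0.0002), np.float64(-0.0019), np.float64(0.0838), np.float64(0.11), np.float64(0.11), np.float64(0.1)]
```

View pics/d_wrist.png

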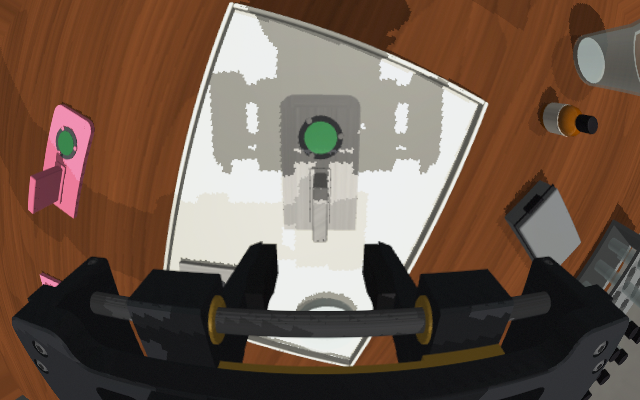

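Emit:
carry_out:
  commands:
    - [0,-0.0005,0.04,0,0,0]
    - [0,-0.0005,0.065,0,0,0]
    - [0,-0.0005,0.083,0,0,0]
    - [0,-0.0005,0.083,0,0,0]
    - [0,-0.0005,0.083,0,0,0]

```text
clock: 6.3
tool_pos: [0.547, -0.2017, 0.0188]
eef_rot: [0.559, 0.829, 0.0, 0.002]
contact_force: [-0.2, 0.2, 0.3]
opening: 0.531
```

Emit:
carry_out:
  commands:
    - [0,0,0,0,0,0]
    - [0,0,0,0,0,0]
    - [0,0,0,0,0,0]
    - [0,0,0,0,0,0]
    - [0,0,0,0,0,0]
    - [0,0,0,0,0,0]
    - [0,0,0,0,0,0]
    - [0,0,0,0,0,0]
  fingers: 255
  grip_force: 35

```text
clock: 7.1
tool_pos: [0.5456, -0.201, 0.0169]
eef_rot: [0.559, 0.829, 0.0, 0.0]
contact_force: [0.0, -1.3, 4.5]
opening: 0.112
```

Emit:
carry_out:
  commands:
    - [0,0,-0.02,0,0,0]
    - [0,0,-0.06,0,0,0]
    - [0,0,-0.1,0,0,0]
    - [0,0,-0.14,0,0,0]
    - [0,0,-0.18,0,0,0]
    - [0,0,-0.2,0,0,0]
    - [0,0,-0.2,0,0,0]
    - [0,0,-0.2,0,0,0]

```text
clock: 7.9
tool_pos: [0.5448, -0.2007, 0.2159]
eef_rot: [0.559, 0.829, -0.0, -0.001]
contact_force: [-1.8, 0.7, -1.8]
opening: 0.11
```

Run:
```python
from h import *
s=st()
p=r.snapshot("wrist");cv2.imwrite("pics/e_wrist.png",p["img"])
t=np.radians(94.26);u=np.array([np.cos(t),np.sin(t)]);st_=np.array([.5875,.1825])
print(r.get_state()["clock"])
np.savez("e.npz",T=wcam(s,p),K=p["intrinsics"],q=s["eef_rot"],t=s["tool_pos"],TC=p["tool_from_camera"])
g=st_+u*(-.070-.086)
print(g)
rows([([g[0],g[1],.19],94.26)])
```

```text
t 7.9 pos [ 0.5448 -0.2007  0.2159] yaw 112.05 tilt z [-1.2e-03  5.0e-04 -1.0e+00] F [-1.8  0.7 -1.8] M [-0.07 -0.01 -0.  ] open 0.11 q [ 0.24  0.66  0.06  1.74 -0.05  0.75  0.71]
7.95
[0.59908808 0.02693099]
[np.float64(0.1902), np.float64(0.1362), np.float64(0.0252), np.float64(-0.15), np.float64(-0.09), np.float64(17.8)]
```

View pics/e_wrist.png

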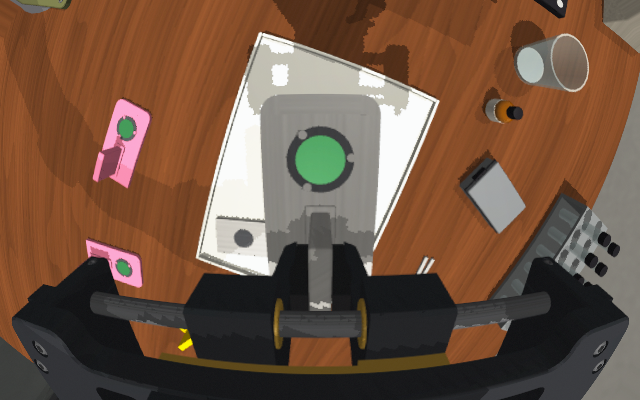

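Run:
```python
from h import *
I=cv2.imread("pics/e_wrist.png")
cv2.imwrite("pics/e_z.png",cv2.resize(I[85:285,250:392],None,fx=3,fy=3,interpolation=cv2.INTER_CUBIC))
```

```text
(no output)
```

View pics/e_z.png

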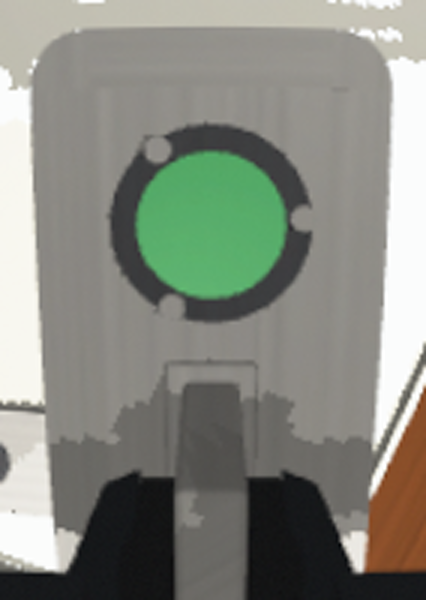

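Run:
```python
from h import *
b=np.load("e.npz");K,T=b["K"],b["TC"]
def f(u,v,z=.007): return onz(K,T,(250+(u+.5)/3-.5,85+(v+.5)/3-.5),z,True)
for n,a in dict(nose=(210,28),l1=(32,80),l2=(55,520),r1=(391,80),r2=(371,520),win=(211,224)).items(): print(n,np.round(f(*a)*1000,1))
print("ribtop",f(211,384,-.037)*1000)
```

```text
nose [84.4 -0.8  7. ]
l1 [ 76.3 -30.1   7. ]
l2 [ -5.1 -30.3   7. ]
r1 [76.4 29.1  7. ]
r2 [-5.1 30.   7. ]
win [51.6 -0.6  7. ]
ribtop [ 40.01148641  -0.58912616 -37.        ]
```

Run:
```python
from h import *
s=st()
t=np.radians(94.26);u=np.array([np.cos(t),np.sin(t)]);n=np.array([u[1],-u[0]])
g=np.array([.5875,.1825])+u*(-.151)+n*.0005;print(g)
rows([([g[0],g[1],.216],94.26),([g[0],g[1],.155],94.26)])
```

```text
t 7.95 pos [ 0.5443 -0.2005  0.2151] yaw 112.06 tilt z [-0.0029  0.001  -1.    ] F [-0.2 -0.1 -1.4] M [-0.06  0.01 -0.01] open 0.111 q [ 0.24  0.66  0.06  1.74 -0.05  0.75  0.71]
[0.59921528 0.03195432]
[np.float64(0.1949), np.float64(0.1382), np.float64(-0.0008), np.float64(-0.15), np.float64(-0.09), np.float64(17.8)]
[np.float64(0.1947), np.float64(0.1383), np.float64(0.0602), np.float64(-0.15), np.float64(-0.09), np.float64(17.8)]
```

Emit:
carry_out:
  commands:
    - [0.05,0.035,0,0,0,5]
    - [0.09,0.064,0,0,0,9]
    - [0.13,0.092,0,0,0,13]
    - [0.165,0.118,0,0,0,16]
    - [0.185,0.131,0,0,0,17.8]
    - [0.195,0.138,0,0,0,17.8]
    - [0.195,0.138,0,0,0,17.8]
    - [0.195,0.138,0.03,0,0,17.8]
    - [0.195,0.138,0.05,0,0,17.8]
    - [0.195,0.138,0.055,0,0,17.8]
    - [0.195,0.138,0.055,0,0,17.8]

```text
clock: 9.05
tool_pos: [0.5993, 0.0289, 0.1609]
eef_rot: [0.682, 0.732, -0.001, -0.0]
contact_force: [-0.2, 0.6, -1.3]
opening: 0.11
```

Run:
```python
from h import *
s=st()
p=r.snapshot("wrist");cv2.imwrite("pics/f_wrist.png",p["img"])
q=r.snapshot("side");cv2.imwrite("pics/f_side.png",q["img"][60:260,150:450].repeat(2,0).repeat(2,1))
np.savez("f.npz",T=wcam(s,p),K=p["intrinsics"],TC=p["tool_from_camera"])
rows([([.5992,.03195,.148],94.26)])
for i in range(4):
  p=r.snapshot("wrist"); s=st()
```

```text
t 9.05 pos [0.5993 0.0289 0.1609] yaw 94.07 tilt z [-0.0024 -0.0016 -1.    ] F [-0.2  0.6 -1.3] M [-0.12  0.07 -0.02] open 0.11 q [-0.22  0.76  0.17  1.73 -0.19  0.67  0.12]
[np.float64(0.0021), np.float64(-0.0013), np.float64(0.0145), np.float64(0.07), np.float64(0.04), np.float64(-0.12)]
t 9.2 pos [0.6009 0.0305 0.1627] yaw 94.17 tilt z [ 1.9e-03 -2.0e-04 -1.0e+00] F [ 0.1  0.2 -0.8] M [-0.08  0.03 -0.06] open 0.111 q [-0.22  0.76  0.17  1.72 -0.19  0.67  0.12]
t 9.25 pos [0.6009 0.0309 0.1628] yaw 94.2 tilt z [ 0.0021 -0.     -1.    ] F [ 0.1 -0.1 -1.1] M [-0.09  0.07 -0.04] open 0.107 q [-0.23  0.76  0.17  1.72 -0.19  0.67  0.12]
t 9.3 pos [0.6008 0.0312 0.1628] yaw 94.21 tilt z [ 2.e-03  1.e-04 -1.e+00] F [-0.3  0.1 -1.7] M [-0.1   0.07 -0.03] open 0.11 q [-0.23  0.76  0.17  1.72 -0.19  0.67  0.12]
t 9.35 pos [0.6008 0.0314 0.1627] yaw 94.23 tilt z [ 1.8e-03  2.0e-04 -1.0e+00] F [-0.2  0.1 -1.1] M [-0.08  0.02 -0.02] open 0.108 q [-0.23  0.76  0.17  1.72 -0.19  0.67  0.12]
```

View pics/f_wrist.png

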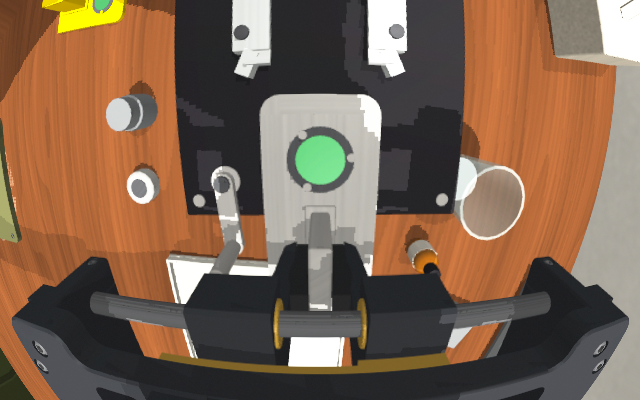

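View pics/f_side.png

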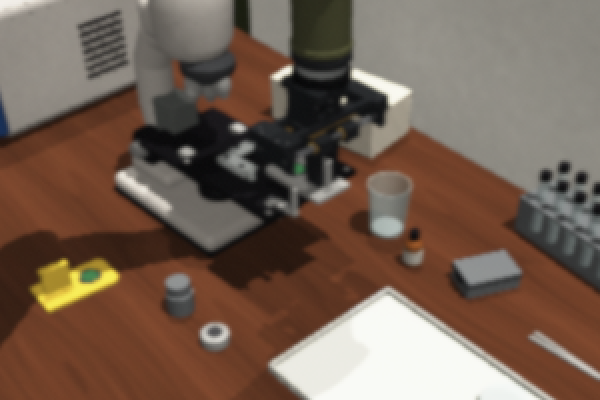

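Run:
```python
from h import *
s=st()
p=r.snapshot("wrist");I=p["img"];cv2.imwrite("pics/g_wrist.png",I)
cv2.imwrite("pics/g_z.png",cv2.resize(I[0:120,225:415],None,fx=4,fy=4,interpolation=cv2.INTER_CUBIC))
np.savez("g.npz",T=wcam(s,p),K=p["intrinsics"],TC=p["tool_from_camera"])
```

```text
t 9.35 pos [0.6008 0.0314 0.1627] yaw 94.23 tilt z [ 1.8e-03  2.0e-04 -1.0e+00] F [-0.2  0.1 -1.1] M [-0.08  0.02 -0.02] open 0.108 q [-0.23  0.76  0.17  1.72 -0.19  0.67  0.12]
```

View pics/g_z.png

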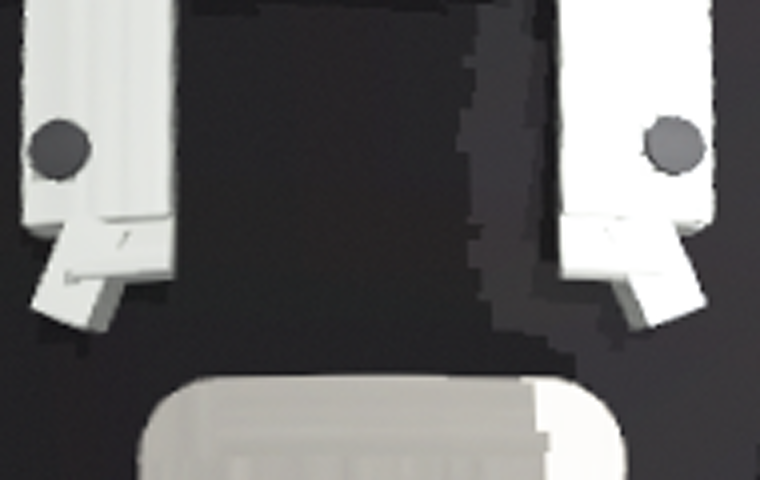

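Run:
```python
from h import *
b=np.load("g.npz");K=b["K"]
for nm,T,zl,zp in(("tool",b["TC"],.0151,.007),("world",b["T"],.1476,.1557)):
  f=lambda u,v,z: np.round(onz(K,T,(225+(u+.5)/4-.5,(v+.5)/4-.5),z,True)*1000,1)
  A=[f(176,10,zl),f(175,216,zl),f(557,10,zl),f(560,215,zl)]
  B=[f(380,376,zp),f(137,470,zp),f(627,470,zp)]
  print(nm,A,B)
```

```text
tool [array([134.8, -26.7,  15.1]), array([106.2, -26.7,  15.1]), array([134.6,  22.3,  15.1]), array([106.2,  22.6,  15.1])] [array([84.4, -0.4,  7. ]), array([ 73.3, -30.5,   7. ]), array([73.3, 30.2,  7. ])]
world [array([564.2, 163.8, 147.6]), array([566.4, 135.3, 147.6]), array([613.1, 167.2, 147.6]), array([615.4, 139. , 147.6])] [array([594.1, 115.5, 155.7]), array([564.9, 102.2, 155.7]), array([625.5, 106.7, 155.7])]
```

Emit:
carry_out:
  commands:
    - [0,-0.002,0.006,0,0,0]
    - [0,-0.002,0.011,0,0,0]
    - [0,-0.002,0.011,0,0,0]
    - [0,-0.002,0.011,0,0,0]
    - [0,-0.002,0.011,0,0,0]
    - [0,-0.002,0.011,0,0,0]

```text
clock: 10.0
tool_pos: [0.5983, 0.0314, 0.1508]
eef_rot: [0.68, 0.733, 0.0, 0.0]
contact_force: [-0.2, -0.2, -1.1]
opening: 0.112
```

Emit:
carry_out:
  commands:
    - [0,0,0.001,0,0,0]
    - [0,0,0.002,0,0,0]
    - [0,0,0.002,0,0,0]
    - [0,0,0.002,0,0,0]

```text
clock: 10.4
tool_pos: [0.5981, 0.0314, 0.1486]
eef_rot: [0.68, 0.733, -0.0, -0.0]
contact_force: [0.0, 0.2, -0.8]
opening: 0.108
```

Run:
```python
from h import *
st()
```

```text
t 10.4 pos [0.5981 0.0314 0.1486] yaw 94.24 tilt z [-1.e-04  1.e-04 -1.e+00] F [ 0.   0.2 -0.8] M [-0.15  0.03 -0.03] open 0.108 q [-0.22  0.78  0.16  1.74 -0.19  0.64  0.13]
```

Emit:
carry_out:
  commands:
    - [0,0,0.0005,0,0,0]
    - [0,0,0.001,0,0,0]
    - [0,0,0.001,0,0,0]

```text
clock: 10.7
tool_pos: [0.5982, 0.0314, 0.1479]
eef_rot: [0.681, 0.733, 0.0, 0.0]
contact_force: [-0.3, 0.4, 0.5]
opening: 0.111
```

Emit:
carry_out:
  commands:
    - [0,0,0.0005,0,0,0]
    - [0,0,0.001,0,0,0]
    - [0,0,0.001,0,0,0]

```text
clock: 11.0
tool_pos: [0.5982, 0.0313, 0.1479]
eef_rot: [0.681, 0.733, 0.0, 0.0]
contact_force: [-2.6, -0.3, 8.8]
opening: 0.113
```

Run:
```python
from h import *
st()
p=r.snapshot("wrist");I=p["img"];cv2.imwrite("pics/i_wrist.png",I)
cv2.imwrite("pics/i_z.png",cv2.resize(I[0:120,225:415],None,fx=4,fy=4,interpolation=cv2.INTER_CUBIC))
st()
```

```text
t 11.0 pos [0.5982 0.0313 0.1479] yaw 94.23 tilt z [ 6.e-04  3.e-04 -1.e+00] F [-2.6 -0.3  8.8] M [-0.01  0.63 -0.01] open 0.113 q [-0.22  0.78  0.16  1.74 -0.19  0.64  0.13]
t 11.05 pos [0.5982 0.0313 0.1479] yaw 94.23 tilt z [ 6.e-04  3.e-04 -1.e+00] F [-2.7 -0.3  8.4] M [-0.02  0.68  0.03] open 0.113 q [-0.22  0.78  0.16  1.74 -0.19  0.64  0.13]
```

View pics/i_z.png

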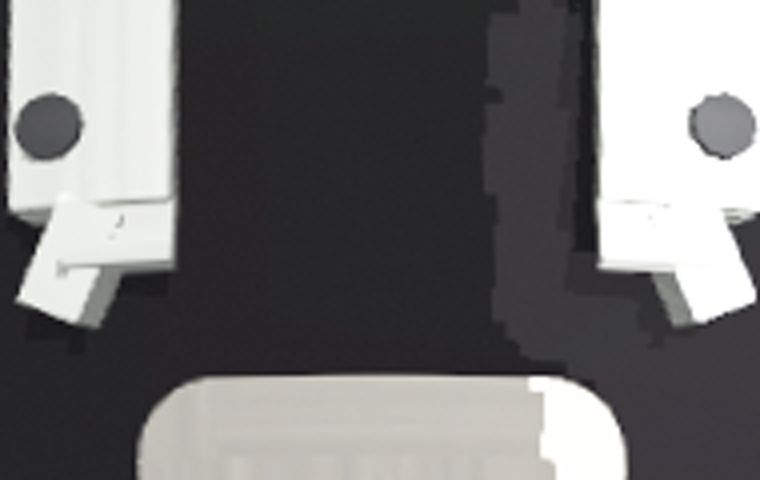

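Emit:
carry_out:
  commands:
    - [0,0.0002,-0.0008,0,0,0]
    - [0,0.0002,-0.0008,0,0,0]
    - [0.003,0.0002,-0.0008,0,0,0]
    - [0.006,0.0002,-0.0008,0,0,0]
    - [0.009,0.0002,-0.0008,0,0,0]
    - [0.012,0.0002,-0.0008,0,0,0]
    - [0.015,0.0002,-0.0008,0,0,0]
    - [0.015,0.0002,-0.0008,0,0,0]
    - [0.015,0.0002,-0.0008,0,0,0]

```text
clock: 11.95
tool_pos: [0.5981, 0.0463, 0.1479]
eef_rot: [0.68, 0.733, 0.001, 0.001]
contact_force: [-0.2, -2.7, 6.0]
opening: 0.108
```

Run:
```python
from h import *
st()
p=r.snapshot("wrist");I=p["img"];cv2.imwrite("pics/j_wrist.png",I)
cv2.imwrite("pics/j_z.png",cv2.resize(I[0:120,225:415],None,fx=4,fy=4,interpolation=cv2.INTER_CUBIC))
```

```text
t 11.95 pos [0.5981 0.0463 0.1479] yaw 94.24 tilt z [ 1.9e-03 -3.0e-04 -1.0e+00] F [-0.2 -2.7  6. ] M [-0.62  0.02  0.06] open 0.108 q [-0.25  0.78  0.17  1.74 -0.2   0.64  0.1 ]
```

View pics/j_z.png

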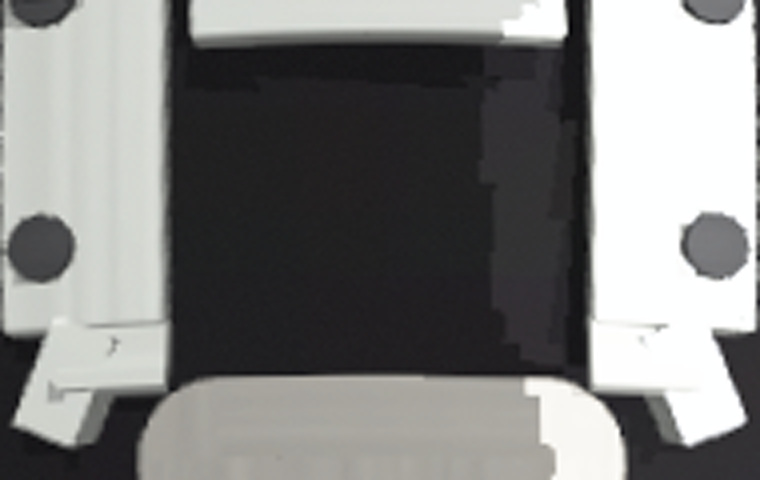

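Emit:
carry_out:
  commands:
    - [0,-0.0006,-0.0007,0,0,0]
    - [0,-0.0006,-0.0007,0,0,0]
    - [0.003,-0.0006,-0.0007,0,0,0]
    - [0.006,-0.0006,-0.0007,0,0,0]
    - [0.009,-0.0006,-0.0007,0,0,0]
    - [0.012,-0.0006,-0.0007,0,0,0]
    - [0.012,-0.0006,-0.0007,0,0,0]
    - [0.012,-0.0006,-0.0007,0,0,0]

```text
clock: 12.8
tool_pos: [0.5956, 0.059, 0.148]
eef_rot: [0.68, 0.733, 0.0, -0.0]
contact_force: [-0.3, -0.8, -1.6]
opening: 0.111
```

Run:
```python
from h import *
st()
p=r.snapshot("wrist");I=p["img"];cv2.imwrite("pics/k_wrist.png",I)
cv2.imwrite("pics/k_z.png",cv2.resize(I[0:120,225:415],None,fx=4,fy=4,interpolation=cv2.INTER_CUBIC))
```

```text
t 12.8 pos [0.5956 0.059  0.148 ] yaw 94.28 tilt z [-4.e-04  6.e-04 -1.e+00] F [-0.3 -0.8 -1.6] M [-0.07  0.02  0.02] open 0.111 q [-0.27  0.78  0.17  1.74 -0.2   0.64  0.09]
```

View pics/k_z.png

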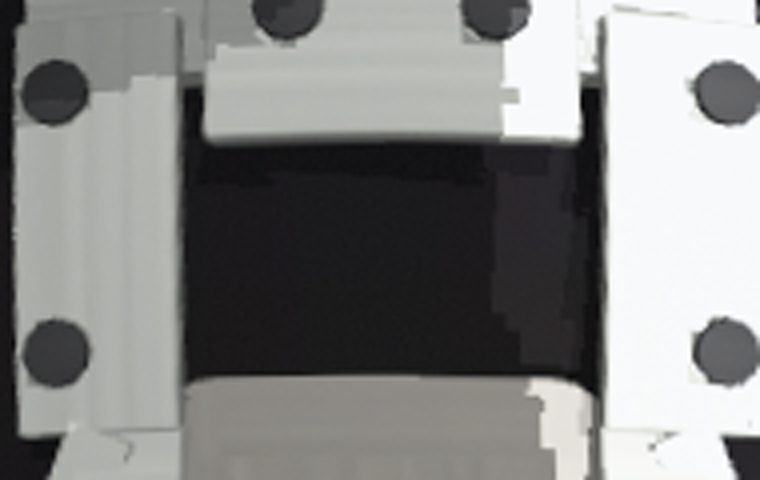

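Emit:
carry_out:
  commands:
    - [0,0.0006,0,0,0,0]
    - [0.003,0.0006,0,0,0,0]
    - [0.006,0.0006,0,0,0,0]
    - [0.009,0.0006,0,0,0,0]
    - [0.01,0.0006,0,0,0,0]
    - [0.01,0.0006,0,0,0,0]

```text
clock: 13.45
tool_pos: [0.5956, 0.0688, 0.1482]
eef_rot: [0.68, 0.733, 0.0, -0.0]
contact_force: [-0.6, 0.5, -1.2]
opening: 0.108
```

Run:
```python
from h import *
st()
p=r.snapshot("wrist");I=p["img"];cv2.imwrite("pics/l_wrist.png",I)
cv2.imwrite("pics/l_z.png",cv2.resize(I[0:140,225:415],None,fx=4,fy=4,interpolation=cv2.INTER_CUBIC))
```

```text
t 13.45 pos [0.5956 0.0688 0.1482] yaw 94.28 tilt z [-1.e-04  2.e-04 -1.e+00] F [-0.6  0.5 -1.2] M [-0.04  0.06  0.04] open 0.108 q [-0.29  0.78  0.17  1.74 -0.2   0.64  0.07]
```

View pics/l_z.png

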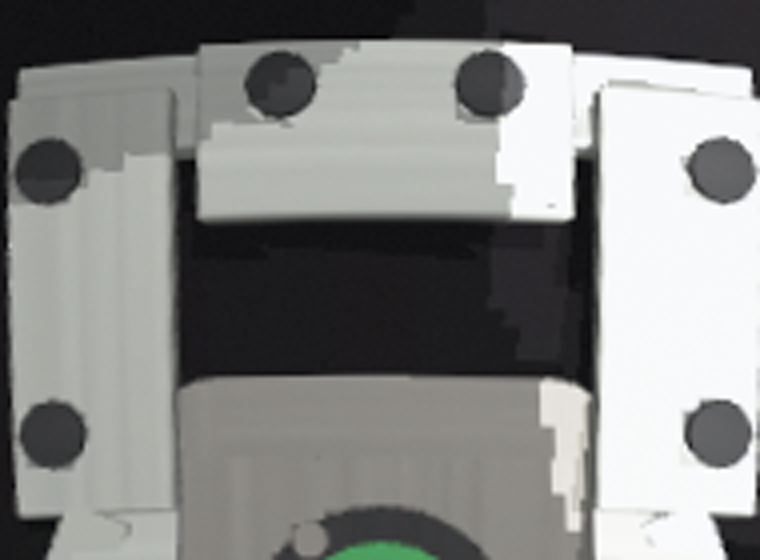

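Emit:
carry_out:
  commands:
    - [0.002,0,0,0,0,0]
    - [0.004,0,0,0,0,0]
    - [0.006,0,0,0,0,0]
    - [0.008,0,0,0,0,0]
    - [0.01,0,0,0,0,0]
    - [0.01,0,0,0,0,0]

```text
clock: 14.1
tool_pos: [0.5946, 0.0761, 0.1483]
eef_rot: [0.681, 0.732, -0.001, 0.001]
contact_force: [-1.2, -4.7, 0.1]
opening: 0.11
```

Run:
```python
from h import *
st()
```

```text
t 14.1 pos [0.5946 0.0761 0.1483] yaw 94.16 tilt z [-6.0e-04 -2.9e-03 -1.0e+00] F [-1.2 -4.7  0.1] M [-1.03  0.31  0.02] open 0.11 q [-0.31  0.78  0.18  1.74 -0.21  0.64  0.06]
```

Emit:
carry_out:
  commands:
    - [0.001,0,0,0,0,0]
    - [0.002,0,0,0,0,0]
    - [0.003,0,0,0,0,0]
    - [0.004,0,0,0,0,0]
    - [0.004,0,0,0,0,0]

```text
clock: 14.6
tool_pos: [0.5944, 0.0787, 0.1484]
eef_rot: [0.681, 0.732, -0.002, 0.001]
contact_force: [-0.9, -6.2, 0.2]
opening: 0.109
```

Run:
```python
from h import *
st()
p=r.snapshot("wrist");I=p["img"];cv2.imwrite("pics/m_wrist.png",I)
cv2.imwrite("pics/m_z.png",cv2.resize(I[0:140,225:415],None,fx=4,fy=4,interpolation=cv2.INTER_CUBIC))
st()
```

```text
t 14.6 pos [0.5944 0.0787 0.1484] yaw 94.1 tilt z [-5.0e-04 -4.3e-03 -1.0e+00] F [-0.9 -6.2  0.2] M [-1.47  0.25  0.05] open 0.109 q [-0.31  0.78  0.18  1.74 -0.21  0.64  0.05]
t 14.65 pos [0.5944 0.0787 0.1484] yaw 94.1 tilt z [-4.0e-04 -4.2e-03 -1.0e+00] F [-1.7 -7.   0.9] M [-1.53  0.25  0.07] open 0.113 q [-0.31  0.78  0.18  1.74 -0.21  0.64  0.05]
```

View pics/m_z.png

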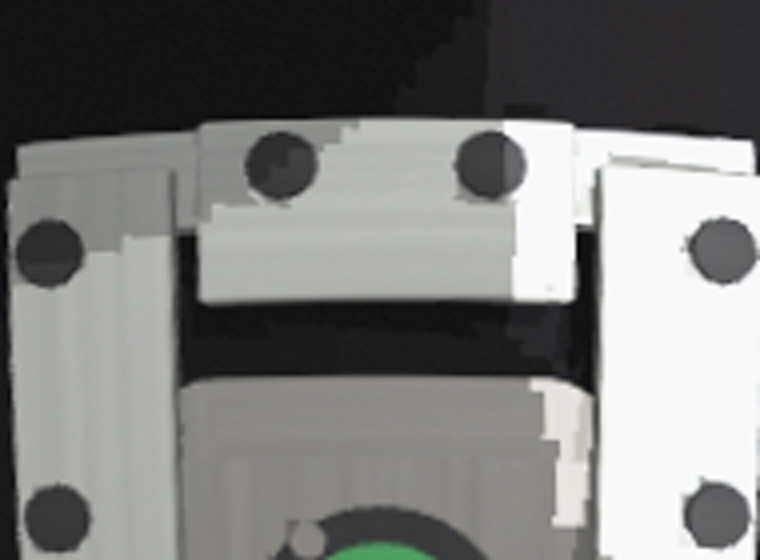

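Emit:
carry_out:
  commands:
    - [0.001,0,0,0,0,0]
    - [0.002,0,0,0,0,0]
    - [0.003,0,0,0,0,0]
    - [0.004,0,0,0,0,0]
    - [0.005,0,0,0,0,0]
    - [0.005,0,0,0,0,0]

```text
clock: 15.25
tool_pos: [0.5941, 0.0842, 0.1484]
eef_rot: [0.681, 0.732, -0.001, 0.001]
contact_force: [-1.2, -6.2, -0.4]
opening: 0.113
```

Emit:
carry_out:
  commands:
    - [0.001,0,0,0,0,0]
    - [0.002,0,0,0,0,0]
    - [0.003,0,0,0,0,0]
    - [0.004,0,0,0,0,0]
    - [0.004,0,0,0,0,0]

```text
clock: 15.75
tool_pos: [0.5938, 0.0883, 0.1484]
eef_rot: [0.681, 0.732, -0.001, 0.001]
contact_force: [-0.1, -6.0, 0.1]
opening: 0.111
```

Run:
```python
from h import *
st()
p=r.snapshot("wrist");I=p["img"];cv2.imwrite("pics/n_wrist.png",I)
cv2.imwrite("pics/n_z.png",cv2.resize(I[0:140,225:415],None,fx=4,fy=4,interpolation=cv2.INTER_CUBIC))
st()
```

```text
t 15.75 pos [0.5938 0.0883 0.1484] yaw 94.14 tilt z [-2.0e-04 -3.7e-03 -1.0e+00] F [-0.1 -6.   0.1] M [-1.3   0.23  0.13] open 0.111 q [-0.33  0.78  0.18  1.74 -0.21  0.64  0.04]
t 15.8 pos [0.5938 0.0883 0.1483] yaw 94.14 tilt z [-4.0e-04 -3.6e-03 -1.0e+00] F [-1.4 -6.2  0.2] M [-1.36  0.17  0.12] open 0.114 q [-0.33  0.78  0.18  1.74 -0.21  0.64  0.04]
```

View pics/n_z.png

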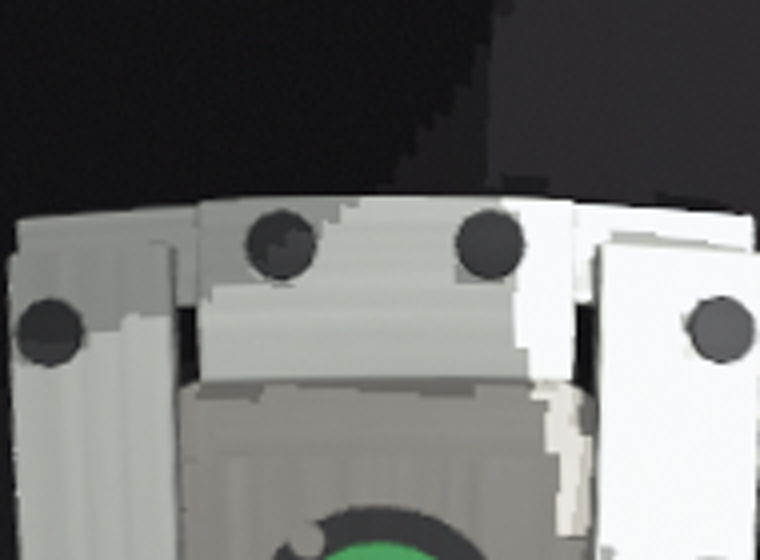

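Emit:
carry_out:
  commands:
    - [0.001,0,0,0,0,0]
    - [0.002,0,0,0,0,0]
    - [0.003,0,0,0,0,0]
    - [0.004,0,0,0,0,0]
    - [0.005,0,0,0,0,0]
    - [0.006,0,0,0,0,0]
    - [0.007,0,0,0,0,0]
    - [0.007,0,0,0,0,0]

```text
clock: 16.6
tool_pos: [0.5933, 0.0952, 0.1484]
eef_rot: [0.681, 0.732, -0.001, 0.001]
contact_force: [-0.5, -5.6, 0.4]
opening: 0.111
```

Emit:
carry_out:
  commands:
    - [0.0005,0,0,0,0,0]
    - [0.001,0,0,0,0,0]
    - [0.0015,0,0,0,0,0]
    - [0.0015,0,0,0,0,0]

```text
clock: 17.0
tool_pos: [0.5932, 0.0965, 0.1483]
eef_rot: [0.681, 0.732, -0.002, 0.001]
contact_force: [-1.1, -5.5, 0.4]
opening: 0.109
```

Emit:
carry_out:
  commands:
    - [0.0005,0,0,0,0,0]
    - [0.001,0,0,0,0,0]
    - [0.0015,0,0,0,0,0]
    - [0.0015,0,0,0,0,0]

```text
clock: 17.4
tool_pos: [0.5931, 0.0978, 0.1484]
eef_rot: [0.681, 0.732, -0.002, 0.001]
contact_force: [-0.5, -6.2, 1.4]
opening: 0.114
```

Run:
```python
from h import *
st()
```

```text
t 17.4 pos [0.5931 0.0978 0.1484] yaw 94.12 tilt z [-3.0e-04 -4.1e-03 -1.0e+00] F [-0.5 -6.2  1.4] M [-1.44  0.22  0.1 ] open 0.114 q [-0.35  0.78  0.19  1.73 -0.21  0.65  0.03]
```

Emit:
carry_out:
  commands:
    - [0.0005,0,0,0,0,0]
    - [0.001,0,0,0,0,0]
    - [0.0015,0,0,0,0,0]
    - [0.0015,0,0,0,0,0]

```text
clock: 17.8
tool_pos: [0.593, 0.0979, 0.1484]
eef_rot: [0.682, 0.732, -0.002, 0.002]
contact_force: [-1.0, -9.5, 0.5]
opening: 0.109
```

Emit:
carry_out:
  commands:
    - [0.0005,0,0,0,0,0]
    - [0.001,0,0,0,0,0]
    - [0.001,0,0,0,0,0]
    - [0.001,0,0,0,0,0]

```text
clock: 18.2
tool_pos: [0.593, 0.0979, 0.1484]
eef_rot: [0.682, 0.731, -0.003, 0.002]
contact_force: [-0.0, -10.8, 0.3]
opening: 0.11
```

Run:
```python
from h import *
st()
```

```text
t 18.2 pos [0.593  0.0979 0.1484] yaw 94.02 tilt z [-2.0e-04 -6.9e-03 -1.0e+00] F [ -0.  -10.8   0.3] M [-2.18  0.25  0.19] open 0.11 q [-0.35  0.78  0.19  1.73 -0.21  0.65  0.02]
```

Emit:
carry_out:
  commands:
    - [-0.002,0,0,0,0,0]
    - [-0.004,0,0,0,0,0]
    - [-0.0055,0,0,0,0,0]
    - [-0.0055,0,0,0,0,0]
    - [-0.0055,0,0,0,0,0]

```text
clock: 18.7
tool_pos: [0.5931, 0.0978, 0.1482]
eef_rot: [0.681, 0.733, -0.0, -0.0]
contact_force: [-2.0, -4.3, 0.3]
opening: 0.113
```

Run:
```python
from h import *
st()
p=r.snapshot("wrist");I=p["img"];cv2.imwrite("pics/o_wrist.png",I)
q=r.snapshot("side");cv2.imwrite("pics/o_side.png",q["img"])
st()
```

```text
t 18.7 pos [0.5931 0.0978 0.1482] yaw 94.23 tilt z [-6.e-04 -6.e-04 -1.e+00] F [-2.  -4.3  0.3] M [-0.97  0.45  0.07] open 0.113 q [-0.34  0.78  0.18  1.73 -0.21  0.65  0.03]
t 18.8 pos [0.5931 0.0978 0.1481] yaw 94.23 tilt z [-7.e-04 -7.e-04 -1.e+00] F [-1.8 -4.9  0.1] M [-1.07  0.52  0.05] open 0.108 q [-0.34  0.78  0.18  1.73 -0.21  0.65  0.03]
```

View pics/o_wrist.png

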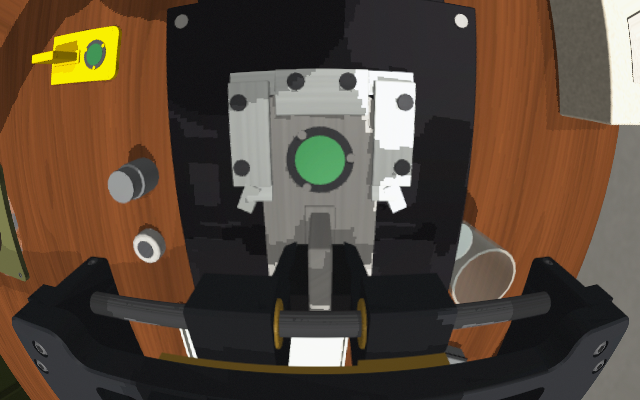

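Emit:
carry_out:
  commands:
    - [-0.001,0,0,0,0,0]
    - [-0.001,0,0,0,0,0]
    - [-0.001,0,0,0,0,0]
    - [-0.001,0,0,0,0,0]
    - [-0.001,0,0,0,0,0]
    - [-0.001,0,0,0,0,0]
  fingers: 140

```text
clock: 19.4
tool_pos: [0.5936, 0.0974, 0.1483]
eef_rot: [0.68, 0.733, 0.0, -0.0]
contact_force: [-0.5, -0.3, 0.0]
opening: 0.451
```

Emit:
carry_out:
  commands:
    - [0,0,-0.02,0,0,0]
    - [0,0,-0.05,0,0,0]
    - [0,0,-0.09,0,0,0]
    - [-0.03,0,-0.11,0,0,0]
    - [-0.06,0,-0.11,0,0,0]
    - [-0.065,0,-0.11,0,0,0]
    - [-0.065,0,-0.11,0,0,0]
    - [-0.065,0,-0.11,0,0,0]

```text
clock: 20.2
tool_pos: [0.5979, 0.0341, 0.2576]
eef_rot: [0.68, 0.733, 0.0, -0.001]
contact_force: [0.2, -0.4, -0.9]
opening: 0.451
```

Run:
```python
from h import *
p=r.snapshot("top")
s=st()
p=r.snapshot("wrist");I=p["img"];cv2.imwrite("pics/p_wrist.png",I)
for l in ["carrier_nose","stop","clip_pin"]:
    d=r.spot_point(p,l)
    print(l,[(round(x["p"],2),np.round(x["xyz"],4).tolist()) for x in d[:3]])
np.savez("p.npz",T=wcam(s,p),K=p["intrinsics"],TC=p["tool_from_camera"])
cv2.imwrite("pics/p_z.png",cv2.resize(I[0:270,215:425],None,fx=2.2,fy=2.2,interpolation=cv2.INTER_CUBIC))
```

```text
t 20.25 pos [0.5979 0.0345 0.2576] yaw 94.37 tilt z [-0.0013  0.0014 -1.    ] F [-0.2  0.2 -0.1] M [-0.11  0.08  0.03] open 0.448 q [-0.26  0.64  0.22  1.64 -0.17  0.88  0.1 ]
carrier_nose [(0.88, [0.3662, 0.2309, 0.0068]), (0.78, [0.5883, 0.1823, 0.1375]), (0.75, [0.2884, -0.2046, 0.0044])]
stop [(0.92, [0.5849, 0.1798, 0.1326])]
clip_pin [(0.84, [0.5509, 0.0231, 0.1667])]
```

View pics/p_wrist.png

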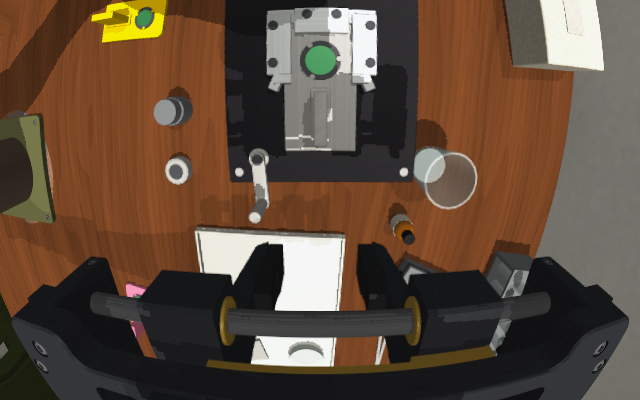

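View pics/p_z.png

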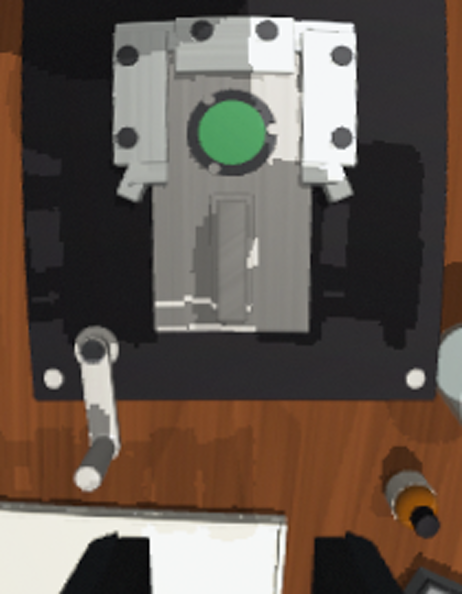

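Emit:
carry_out:
  commands:
    - [-0.0086,-0.045,0,0,0,0]
    - [-0.0086,-0.0845,0,0,0,0]
    - [-0.0086,-0.0845,0,0,0,0]
    - [-0.0086,-0.0845,0,0,0,0]
    - [-0.0086,-0.0845,0.04,0,0,0]
    - [-0.0086,-0.0845,0.08,0,0,0]
    - [-0.0086,-0.0845,0.1025,0,0,0]
    - [-0.0086,-0.0845,0.1025,0,0,0]
    - [-0.0086,-0.0845,0.1025,0,0,0]
  fingers: 255

```text
clock: 21.35
tool_pos: [0.5162, 0.0179, 0.1559]
eef_rot: [0.68, 0.733, 0.0, 0.0]
contact_force: [0.2, -0.9, 0.6]
opening: -0.001
```

```bash
cat >> h.py <<'E'
def loc():
    s=st();u=np.array([np.cos(np.radians(94.26)),np.sin(np.radians(94.26))]);d=np.array(s["tool_pos"])[:2]-[.5875,.1825]
    print("local x,Y'",np.round([d@u,d@[u[1],-u[0]]],4))
E
python3 - <<'E'
from h import *
loc()
p=r.snapshot("wrist");I=p["img"];cv2.imwrite("pics/q_wrist.png",I)
E
```

```text
t 21.35 pos [0.5162 0.0179 0.1559] yaw 94.26 tilt z [ 1.3e-03  1.0e-04 -1.0e+00] F [ 0.2 -0.9  0.6] M [-0.06  0.06  0.05] open -0.001 q [-0.22  0.68  0.16  1.98 -0.21  0.49  0.16]
local x,Y' [-0.1589 -0.0834]
```

View pics/q_wrist.png

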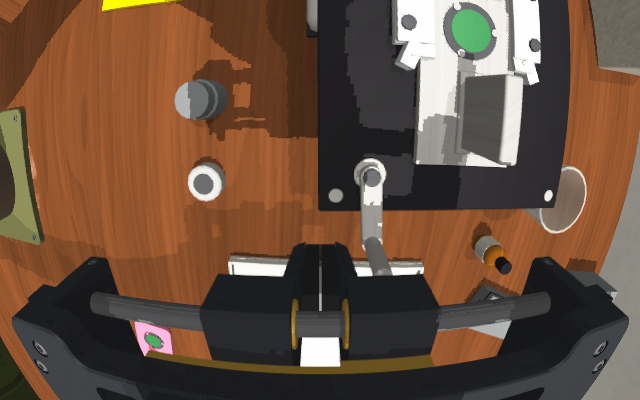

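Emit:
carry_out:
  commands:
    - [0,0.004,0,0,0,0]
    - [0.001,0.008,0,0,0,0]
    - [0.001,0.012,0,0,0,0]
    - [0.002,0.016,0,0,0,0]
    - [0.004,0.021,0,0,0,0]
    - [0.006,0.025,0,0,0,0]
    - [0.009,0.029,0,0,0,0]
    - [0.012,0.033,0,0,0,0]
    - [0.016,0.0365,0,0,0,0]
    - [0.0195,0.0395,0,0,0,0]
    - [0.0195,0.0395,0,0,0,0]

```text
clock: 22.5
tool_pos: [0.5531, 0.041, 0.1557]
eef_rot: [0.68, 0.733, 0.0, -0.0]
contact_force: [0.1, -0.6, -0.1]
opening: 0.006
```

Run:
```python
from h import *
loc()
p=r.snapshot("wrist");I=p["img"];cv2.imwrite("pics/r_wrist.png",I)
```

```text
t 22.5 pos [0.5531 0.041  0.1557] yaw 94.31 tilt z [ 6.e-04  7.e-04 -1.e+00] F [ 0.1 -0.6 -0.1] M [-0.03  0.05 -0.01] open 0.006 q [-0.26  0.72  0.17  1.87 -0.21  0.57  0.13]
local x,Y' [-0.1385 -0.0448]
```

View pics/r_wrist.png

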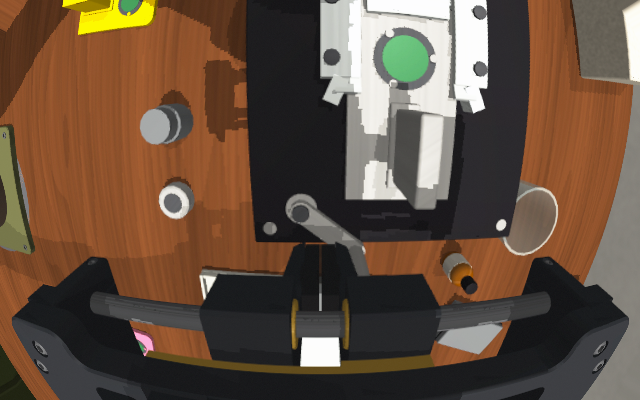

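Emit:
carry_out:
  commands:
    - [0,-0.008,0,0,0,0]
    - [-0.015,-0.008,0,0,0,0]
    - [-0.032,-0.008,0,0,0,0]
    - [-0.034,-0.006,0,0,0,0]
    - [-0.034,0.01,0,0,0,0]
    - [-0.034,0.025,0,0,0,0]
    - [-0.034,0.025,0,0,0,0]
    - [-0.034,0.025,0,0,0,0]

```text
clock: 23.35
tool_pos: [0.5794, 0.0078, 0.1555]
eef_rot: [0.681, 0.733, -0.0, -0.0]
contact_force: [0.2, 0.0, 0.2]
opening: 0.006
```

Run:
```python
from h import *
loc()
p=r.snapshot("wrist");I=p["img"];cv2.imwrite("pics/s_wrist.png",I)
```

```text
t 23.35 pos [0.5794 0.0078 0.1555] yaw 94.23 tilt z [-9.e-04  1.e-04 -1.e+00] F [0.2 0.  0.2] M [-0.08  0.05  0.02] open 0.006 q [-0.19  0.75  0.17  1.79 -0.2   0.62  0.17]
local x,Y' [-0.1736 -0.021 ]
```

View pics/s_wrist.png

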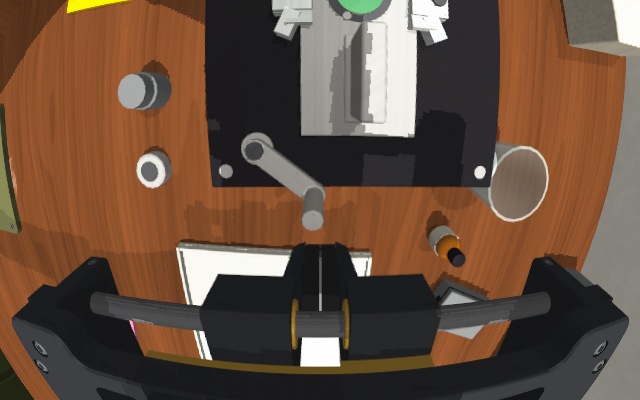

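Emit:
carry_out:
  commands:
    - [0.005,0,0,0,0,0]
    - [0.01,0,0,0,0,0]
    - [0.015,0,0,0,0,0]
    - [0.019,0.001,0,0,0,0]
    - [0.023,0.001,0,0,0,0]
    - [0.027,0.002,0,0,0,0]
    - [0.03,0.002,0,0,0,0]
    - [0.033,0.003,0,0,0,0]
    - [0.036,0.003,0,0,0,0]
    - [0.036,0.003,0,0,0,0]

```text
clock: 24.4
tool_pos: [0.5799, 0.0451, 0.1556]
eef_rot: [0.68, 0.733, -0.0, -0.001]
contact_force: [0.2, 0.6, -0.3]
opening: 0.003
```

Emit:
carry_out:
  commands:
    - [0.001,0,0,0,0,0]
    - [0.002,0,0,0,0,0]
    - [0.003,0,0,0,0,0]
    - [0.003,0,0,0,0,0]

```text
clock: 24.8
tool_pos: [0.5799, 0.0471, 0.1556]
eef_rot: [0.68, 0.733, -0.0, -0.0]
contact_force: [-0.2, -0.4, -1.0]
opening: 0.006
```

Run:
```python
from h import *
loc()
p=r.snapshot("wrist");I=p["img"];cv2.imwrite("pics/t_wrist.png",I)
```

```text
t 24.8 pos [0.5799 0.0471 0.1556] yaw 94.25 tilt z [-5.e-04  1.e-04 -1.e+00] F [-0.2 -0.4 -1. ] M [-0.15  0.02  0.03] open 0.006 q [-0.26  0.75  0.18  1.79 -0.21  0.62  0.11]
local x,Y' [-0.1344 -0.0176]
```

View pics/t_wrist.png

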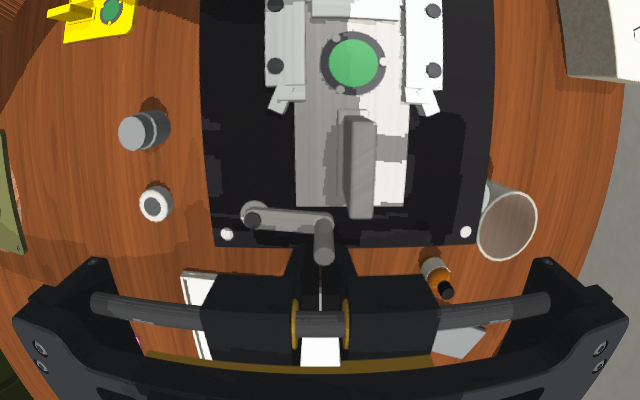

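Emit:
carry_out:
  commands:
    - [0.001,0,0,0,0,0]
    - [0.002,0,0,0,0,0]
    - [0.003,0,0,0,0,0]
    - [0.003,0,0,0,0,0]

```text
clock: 25.25
tool_pos: [0.5801, 0.0503, 0.1558]
eef_rot: [0.68, 0.733, 0.0, 0.0]
contact_force: [0.4, 0.4, -1.2]
opening: 0.006
```

Emit:
carry_out:
  commands:
    - [0.001,0,0,0,0,0]
    - [0.002,0,0,0,0,0]
    - [0.003,0,0,0,0,0]
    - [0.003,0,0,0,0,0]

```text
clock: 25.65
tool_pos: [0.5801, 0.0512, 0.1558]
eef_rot: [0.681, 0.732, -0.001, 0.001]
contact_force: [2.1, -4.2, 0.3]
opening: 0.006
```

Run:
```python
from h import *
loc()
```

```text
t 25.65 pos [0.5801 0.0512 0.1558] yaw 94.16 tilt z [ 8.0e-04 -2.1e-03 -1.0e+00] F [ 2.1 -4.2  0.3] M [-1.06 -0.22  0.01] open 0.006 q [-0.27  0.75  0.18  1.79 -0.21  0.62  0.11]
local x,Y' [-0.1304 -0.0172]
```

Emit:
carry_out:
  commands:
    - [0.001,0,0,0,0,0]
    - [0.002,0,0,0,0,0]
    - [0.002,0,0,0,0,0]

```text
clock: 25.95
tool_pos: [0.58, 0.0514, 0.1558]
eef_rot: [0.681, 0.732, -0.001, 0.002]
contact_force: [1.9, -8.1, -0.7]
opening: 0.004
```

Emit:
carry_out:
  commands:
    - [-0.005,0,0,0,0,0]
    - [-0.012,0,0,0,0,0]
    - [-0.02,0,0,0,0,0]
    - [-0.03,0,0,0,0,0]
    - [-0.03,0,-0.04,0,0,0]
    - [-0.03,0,-0.08,0,0,0]
    - [-0.03,0,-0.12,0,0,0]
    - [-0.03,0,-0.12,0,0,0]
    - [-0.03,0,-0.12,0,0,0]

```text
clock: 26.85
tool_pos: [0.582, 0.0248, 0.2764]
eef_rot: [0.681, 0.733, 0.001, 0.0]
contact_force: [0.3, -0.0, -1.5]
opening: 0.005
```

Run:
```python
from h import *
loc()
p=r.snapshot("top")
s=st()
p=r.snapshot("wrist");I=p["img"];cv2.imwrite("pics/u_wrist.png",I)
np.savez("u.npz",T=wcam(s,p),K=p["intrinsics"])
for l in ["carrier_nose","stop","clip_pin"]:
    d=r.spot_point(p,l)
    print(l,[(round(x["p"],2),np.round(x["xyz"],4).tolist()) for x in d[:3]])
cv2.imwrite("pics/u_z.png",cv2.resize(I[0:230,215:425],None,fx=2.6,fy=2.6,interpolation=cv2.INTER_CUBIC))
```

```text
t 26.85 pos [0.582  0.0248 0.2764] yaw 94.23 tilt z [ 1.7e-03  6.0e-04 -1.0e+00] F [ 0.3 -0.  -1.5] M [-0.1   0.06  0.  ] open 0.005 q [-0.26  0.59  0.23  1.67 -0.16  0.9   0.11]
local x,Y' [-0.1569 -0.0172]
t 26.9 pos [0.5812 0.0249 0.2752] yaw 94.23 tilt z [-1.2e-03  3.0e-04 -1.0e+00] F [-0.4 -0.9 -0.3] M [-0.07  0.08 -0.01] open 0.002 q [-0.26  0.6   0.23  1.67 -0.16  0.9   0.11]
carrier_nose [(0.9, [0.5914, 0.1826, 0.1406]), (0.86, [0.3656, 0.2317, 0.0042]), (0.84, [0.2879, -0.2074, 0.0033])]
stop [(0.6, [0.5848, 0.183, 0.134])]
clip_pin [(0.83, [0.5805, 0.0655, 0.1657]), (0.46, [0.5898, 0.1833, 0.1435])]
```

View pics/u_z.png

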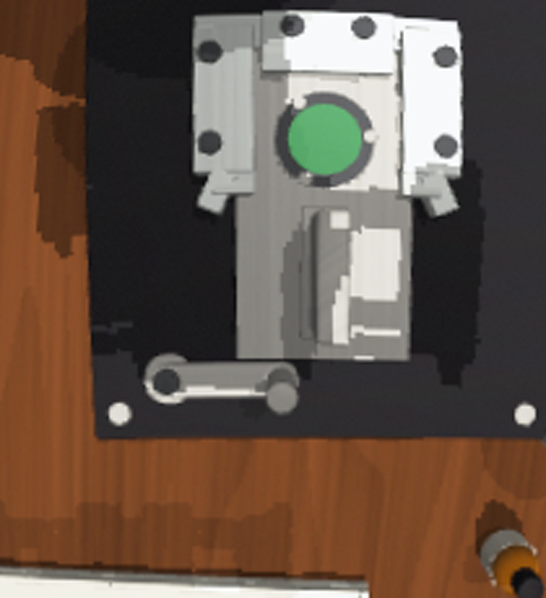

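Run:
```python
from h import *
b=np.load("u.npz");K,T=b["K"],b["T"]
t=np.radians(94.26);u=np.array([np.cos(t),np.sin(t)]);n=np.array([-u[1],u[0]])
def f(U,V,z):
    w=onz(K,T,(215+(U+.5)/2.6-.5,(V+.5)/2.6-.5),z,True)[:2]-[.5875,.1825];return np.array([w@u,w@n])
pin=f(282,397,.178);print("pin",pin,"vs pivot th",np.arctan2(-(pin[1]-.056),-(pin[0]+.1175)))
pv=f(165,381,.144);print("piv",pv, np.arctan2(-(pin-pv)[1],-(pin-pv)[0]))
print("tail",f(237,357,.141),f(410,359,.141))
```

```text
pin [-0.11768219  0.01577905] vs pivot th 1.5662666976366817
piv [-0.11778111  0.0563071 ] 1.573237283682292
tail [-0.10996879  0.03115994] [-0.1101572  -0.02964176]
```

Run:
```python
from h import *
print(r.finish_job()); st()
```

```text
the job is handed in; nothing more can be done
None
the job is handed in; nothing more can be done
```

The bare-metal carrier is loaded in the microscope with the clip shut behind it, and I have handed the job in; the robot reported no verdict.

- **Loading:** I gripped the carrier by its rib, laid it on the stage and slid it under the lips. The plunger drag was a steady 6 N or so. At the end stop the forward motion stopped and the push rose to about 11 N. I eased that off before letting go.
- **Clip:** I pushed the clip pin round with shut fingers in two pushes until it reached its limit. The highest force there was about 8 N.
- **Forces and time:** The largest reading I took while touching the microscope was about 11 N. The last reading of the clock before handing in was 26.9 s, out of 72 s.
- **Last checks, from the wrist camera:**
  - The carrier's tail edge was at -110.0 and -110.2 mm from the stop on its two sides, so the nose is home and square.
  - The carrier sat about 1 mm off the pocket's middle line, on the side the plunger pushes towards.
  - The clip angle measured about 1.57 rad.
  - The gripper was clear of everything.
- **Disagreements:** The detector's positions for the stop and the nose were up to about 4 mm off sideways from my own edge measurements, within its stated accuracy. I relied on the edge fit, which predicted where the carrier would stop to within about 0.1 mm. I did not measure the bystanders one by one at the end, but no move went near them and none looked displaced in the pictures.

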